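# Swing a flat bar into a pin jig

## Task

Load the flat steel bar into the blue jig: slide the bar's left end, with the bar still lying askew, into the corner between the red pivot post and the end pin and press it firmly (about 10 N) against both for about half a second; then, keeping that end in the corner, swing the bar round the post, past the sprung brass roller, until it lies in line against all three pins with the roller closed behind it. Push gently, as more than about 30 N would bend the pins, and leave the four things standing around alone; let go of the bar when it is home.

Things in the scene. Friction and masses are not known exactly. Their poses are not given: they have to be found in the camera images.
- bar_mid (a point): centre (7 mm above the bench) of the loose flat dark steel bar, 360 x 40 x 14 mm, lying flat, 0.4 to 0.8 kg. Its y axis points along it to the LEFT end (the one for the post), its x axis across it to the far face (the one that goes against the post). At the start it lies 0.42 to 0.54 rad askew of the jig, right end nearer the robot, about 4 to 11 cm from the corner.
- flat_bar: the same loose bar; origin under its centre on the bench, same axes as bar_mid
- jig: fixed blue steel jig. Origin on the bench under the bar's home centre; x away from the robot, y left along the home line (home bar has the same axes). Back rail at jig x 0.083 to 0.113, 12 mm high, with feet of that height running forward to three pins and a catch. Nothing lies under the bar; the catch (30 mm tall housing) stands beyond the bar's right end, jig y below -0.176.
- home_point (a point): where the centre of the bar (bar_mid) is when the bar is home, 7 mm above the bench; jig axes
- pivot_post: the tall fixed round red post, 20 mm diameter, 40 mm tall, at jig (0.030, 0.155); the bar's far face bears on it, 25 mm from the left end when home. Origin on its axis at the bench, axes as the jig's.
- post_point (a point): on the axis of the pivot post, 7 mm above the bench. With the bar touching it, it lies at x = +0.030 in the bar's frame (bar_mid), at any angle of the bar.
- end_pin: the fixed round steel end pin, 16 mm diameter, 32 mm tall, at jig (0.011, 0.188); the bar's left end face bears on it. Steel on steel rubs (friction 0.5 to 0.7): pressed hard on the pin, the end slides sideways only stiffly. Origin on its axis at the bench, axes as the jig's.
- pin_point (a point): on the axis of the end pin, 7 mm above the bench. With the bar's end touching it, it lies at y = +0.188 in the bar's frame, at any angle. The end face slides on it in the swing: kept in the corner, the bar creeps about 13 mm along itself to the left past the post from 0.5 rad askew to home.
- line_point (a point): on the axis of the third fixed round pin (20 mm diameter, 32 mm tall) at jig (0.030, -0.150), 7 mm above the bench; it stops the swing: the bar's far face meets it when in line
- roller_point (a point): on the axis of the brass roller, 18 mm diameter, 3 to 23 mm above the bench, turning freely on a spring plunger; at rest at jig (-0.0266, -0.1855). It overlaps the path of the bar's right end by about 3 mm: passing it takes about 5 to 12 N at the bar's end; then it springs back against the bar's near right corner and holds it.
- catch (a joint): travel of the roller plunger (m): 0 at rest, grows as the roller is pushed outward (jig -y), stop at 0.0055; spring 4.8 N plus 0.6 N per mm. 0 to 0.0015 with the bar home. If the bar's end is more than 2 mm off the end pin the plunger hits its stop and the bar cannot pass.
- white_jar: bystander: a white jar with a tan lid, 56 mm across, 70 mm tall; origin under its centre; must not be moved
- tape: bystander: a roll of tan tape lying flat, 91 mm across, 24 mm high; origin under its centre; must not be moved
- pumice: bystander: a grey pumice rubbing block, 46 x 76 mm, 31 mm high; origin under its centre; must not be moved
- blue_brush: bystander: a paint brush with blue-tipped bristles and wooden handle, 231 mm long, 15 mm high; origin under its centre; must not be moved

How it is judged:
On the way, in this order (a step that is already met when the one before it is completed fails the run):
1. the bar, still at least 0.2 rad askew, is pressed against the pivot post (over 2.5 N) and the end pin (over 3 N) at once (angle between the y axis of bar_mid and the y axis of jig, either way round above 0.2 rad and contact force between flat_bar and pivot_post above 2.5 N and contact force between flat_bar and end_pin above 3 N), for 0.3 s.
2. the bar's right end pushes the roller aside by over 1.5 mm while its left end is within 3 mm of both post and end pin (value of joint catch above 0.0015 m and angle between the y axis of bar_mid and the y axis of jig, either way round below 0.17 rad and x of post_point in the frame of bar_mid below 0.033 m and y of pin_point in the frame of bar_mid below 0.191 m), for 0.05 s.
At the end, for the whole second after the job is handed in: The bar lies flat on the bench and still in its home place: centre within 2.5 mm of the home point along and across, in line with the jig within 0.014 rad, and the roller is closed behind it (catch under 1.8 mm) (x of bar_mid in the frame of jig between -0.0025 and 0.0025 m and y of bar_mid in the frame of jig between -0.0025 and 0.0025 m and height (world z) of bar_mid below 0.01 m and angle between the y axis of bar_mid and the y axis of jig, either way round below 0.014 rad and value of joint catch below 0.0018 m and linear speed of flat_bar below 0.01 m/s); the robot touches nothing.
It fails at once if the bar presses on the post, the pins or the catch with more than 32 N (contact force between flat_bar and jig above 32 N).
It fails at once if the arm or gripper presses on the jig with more than 15 N (contact force between any of the arm, the fingers and jig above 15 N).
It fails at once if between 0.2 and 0.05 rad from the line, the bar's left end is over 10 mm from the pivot post or the end pin (it must stay in the corner through the swing) (angle between the y axis of bar_mid and the y axis of jig, either way round between 0.05 and 0.2 rad and (x of post_point in the frame of bar_mid above 0.04 m or y of pin_point in the frame of bar_mid above 0.198 m)).
It fails at once if a bystander is moved by more than 20 mm (distance of any of white_jar, tape, pumice, blue_brush from where it was at the start of the episode above 0.02 m).
It also fails if it takes over 72 s, if anything falls off the work surface, if the arm or the gripper's body presses on something with over 40 N, if the wrist force passes 120 N, or if a joint passes its speed limit or range.

## Robot

A 6-joint arm with a two-finger parallel gripper is mounted at the origin on a cart in front of the work surface, level with it; the furniture and walls round the work are solid. World frame = base frame: x ahead of the robot, y to its left, z up, the work surface at z = 0. Lengths are in m, angles in rad, forces in N, time in s.
With the tool pointing down it reaches from about 0.425 to 0.95 m from the base axis. Payload 3.5 kg.
Tool frame: the origin (TCP) lies at the very end of the fingers, on their centre line; the grasp point (between the pads) lies 19 mm behind it; z points along the fingers, y is the direction in which the jaws open and shut (so a half turn about z gives the same grasp; the last joint's range is limited). The gripper opens to 85 mm and grips with 20 to 120 N. Pads are 22 mm wide; open, the fingers measure 114 mm over their backs; the gripper's body (76 mm by 85 mm) begins 54 mm behind the grasp point. The pads swing forward as they close: fully open they stand 13 mm farther back than shut.
Start: joints at [-1.341, 0.286, 1.577, -0, 1.279, -0.15], TCP at [0.25, -0.627, 0.198] pointing down, gripper open.
Joint ranges: [-2.77, 2.77], [-0.9, 2.22], [0.21, 2.48], [-1.53, 4.67], [0.24, 2.81], [-2.84, 2.84]. Speed limits (rad/s): [2.79, 2.79, 3.14, 3.14, 3.14, 3.14].

## Interface

Orientations are given as a unit quaternion [x, y, z, w].
In Python, from plant import get_state, read_camera, sign_off gives the robot as it stands.
- The arm moves only by the tool step_arm, never from a script. Its argument "targets" is a list that holds one entry, the list of rows, each a list of 5 numbers: the opening, from 0 (shut) to 1 (fully open), then the shift along the tool's x, y, z each as a share of 4 cm, from -1 to 1, then the turn about the tool's z as a share of 5 degrees, from -1 to 1. A call has 1 to 10 rows; each row shifts and turns the commanded pose from where the row before left it, along the tool's axes as they then stand; what a row does not reach is not made up. A row lasts 1/12 s, in which the tool goes at most 41.7 mm and 7.16 degrees, less where a joint would pass 70% of its speed; a pose out of reach is approached as far as the arm can. A call with a number of a shift or a turn outside -1 to 1 is refused whole. A call with a gripper value outside its range is refused whole. The fingers move at their own pace and stop on an object; "squeeze" is the grip in N (left out, the last holds). Time passes only in rows, so rows that do not move let the fingers close. It gives the time, the measured TCP pose, the force and the opening at its end, in the units of the state.
- get_state(): the state, without advancing time (a new reading comes with each control period).
- read_camera(name): name is "side" or "top"; returns a dict with "pixels" (400x640x3 uint8, red, green, blue), "range_z" (400x640 float32, m along the optical axis (not along the pixel's ray), 0 where there is no reading), "mtx" (3x3 intrinsics, pixels), "k1" (the pictures are not rectified: a ray, as slopes to the right and down, at radius r is drawn at 1 + k1 r^2 times it, then the intrinsics apply), "rvec" (rotation vector, rad) and "tvec" (3), from world to camera coordinates, as OpenCV has them. Camera axes: x right, y down, z forward; pixel columns grow to the right and rows downward; lengths in m; the calibration is good to about 2 mm. A picture is of the moment at which its call begins.
- sign_off(): hands the job in, once; it reports no verdict.
The state is a dict: "time": time; "qpos": joint angles; "dq": joint speeds; "joint_efforts": joint torques, N m; "eef_pos": TCP position; "tcp_rot": TCP orientation; "contact_force": force on the tool from outside, world axes, zero at the start; "wrist_torque": the same for the moment, N m; "opening": opening from 0.0 (shut) to 1.0 (fully open).
Only numpy, scipy, OpenCV 4.12 (cv2) and the standard library are available. Lean on these libraries where they do the work, as an engineer would, in place of code of your own. Each camera call takes 0.05 s, during which the arm holds its last target.

## Working session

There is one attempt and no reset: what is moved stays moved. The work goes in short steps, Python scripts to look and compute and a tool call to move; the robot and the scene stay as the last step left them, time stands still between calls to the robot, and variables do not carry over. Pictures are saved under pics/ and viewed, and the job is handed in when it is done.

Besides the shell and the picture viewer there is one more tool, called in YAML: its name, and indented under it one key for each argument. step_arm: Moves the arm, as the interface text tells. Shift numbers are shares of 4 cm and turn numbers shares of 5 degrees, none past 1 either way. Its arguments: {"type":"object","properties":{"targets":{"type":"array"},"squeeze":{"type":"number"}},"required":["targets"]}

```bash
ls; mkdir -p pics; python3 - <<'E'
from plant import get_state, read_camera
import cv2,numpy as np
s=get_state(); print(s)
for n in("side","top"):
    c=read_camera(n); cv2.imwrite(f"pics/{n}0.png",c["pixels"][:,:,::-1]); print(n,c["mtx"],c["k1"],c["rvec"],c["tvec"])
    R=cv2.Rodrigues(np.array(c["rvec"]))[0]; print(-R.T@np.array(c["tvec"]).ravel()); print(R)
    np.savez(f"{n}0.npz",**c)
E
```

```text
pics
{'time': 0.0, 'qpos': array([-1.34098742e+00,  2.87173257e-01,  1.57815103e+00,  8.52593411e-06,
        1.27860445e+00, -1.49993292e-01]), 'dq': array([-4.39879255e-04, -1.12091123e-03,  3.70856748e-07, -4.31457185e-04,
       -7.84034743e-04, -1.53994176e-04]), 'joint_efforts': array([-6.36790210e-04, -4.05985701e+01, -2.92625606e+01, -1.48077820e-04,
        5.95028512e-03,  8.73734791e-07]), 'eef_pos': array([ 0.2501144 , -0.62617169,  0.19645627]), 'tcp_rot': array([ 9.82022471e-01,  1.88760435e-01, -4.25241386e-05, -1.16727753e-03]), 'contact_force': array([-0.33169559, -0.16328448, -0.00436678]), 'wrist_torque': array([-0.02631705,  0.00195111, -0.04143898]), 'opening': 1.0017524408170813}
side [[466.36737847   0.         325.0245387 ]
 [  0.         466.36737847 199.2908038 ]
 [  0.           0.           1.        ]] -0.11450560776742495 [ 0.75568196  2.43190547 -1.29180945] [ 0.47175887 -0.14937568  1.69356295]
[1.23901883 0.95242379 0.818991  ]
[[-0.82213791  0.56925933  0.00575018]
 [ 0.31394176  0.46178188 -0.82957704]
 [-0.4748998  -0.68022151 -0.55836267]]
top [[421.00891209   0.         316.78948867]
 [  0.         421.00891209 204.43922229]
 [  0.           0.           1.        ]] -0.06458915767492805 [ 2.15931949 -2.19165065  0.04770808] [0.05074319 0.58168069 1.08650791]
[0.50747495 0.01642362 1.12411129]
[[-0.01404096 -0.99960859 -0.02419739]
 [-0.99760875  0.0156425  -0.06732087]
 [ 0.06767303  0.02319428 -0.99743791]]
```

View pics/top0.png

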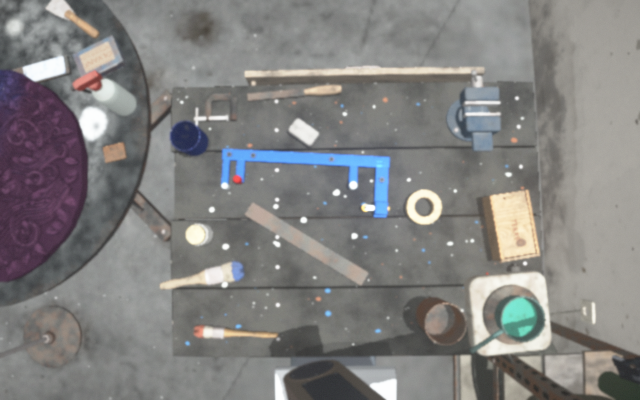

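View pics/side0.png

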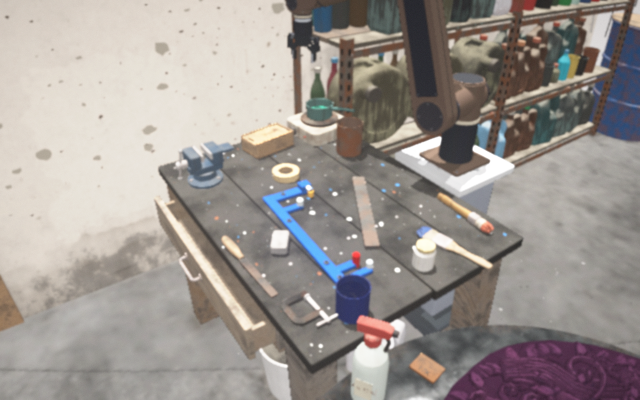

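```bash
cat > h.py <<'E'
import numpy as np,cv2
def load(c):
    R=cv2.Rodrigues(np.array(c["rvec"],float))[0]; return np.array(c["mtx"]),float(c["k1"]),R,np.array(c["tvec"],float).ravel()
def px2w(c,px,z):
    K,k1,R,t=load(c); px=np.atleast_2d(np.array(px,float))
    n=cv2.undistortPoints(px.reshape(-1,1,2),K,np.array([k1,0,0,0,0.]),None,None).reshape(-1,2)
    d=np.c_[n,np.ones(len(n))]@R; o=-R.T@t
    s=(np.broadcast_to(z,len(d))-o[2])/d[:,2]
    return o+d*s[:,None]
def w2px(c,P):
    K,k1,R,t=load(c)
    return cv2.projectPoints(np.atleast_2d(np.array(P,float)),cv2.Rodrigues(R)[0],t,K,np.array([k1,0,0,0,0.]))[0].reshape(-1,2)
E
python3 - <<'E'
import cv2,numpy as np
a=cv2.imread("pics/top0.png")
cv2.imwrite("pics/t0crop.png",cv2.resize(a[130:300,190:420],None,fx=3.4,fy=3.4,interpolation=cv2.INTER_CUBIC))
b=cv2.imread("pics/side0.png")
cv2.imwrite("pics/s0crop.png",cv2.resize(b[150:300,240:440],None,fx=4,fy=4,interpolation=cv2.INTER_CUBIC))
E
```

```text
(no output)
```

View pics/t0crop.png

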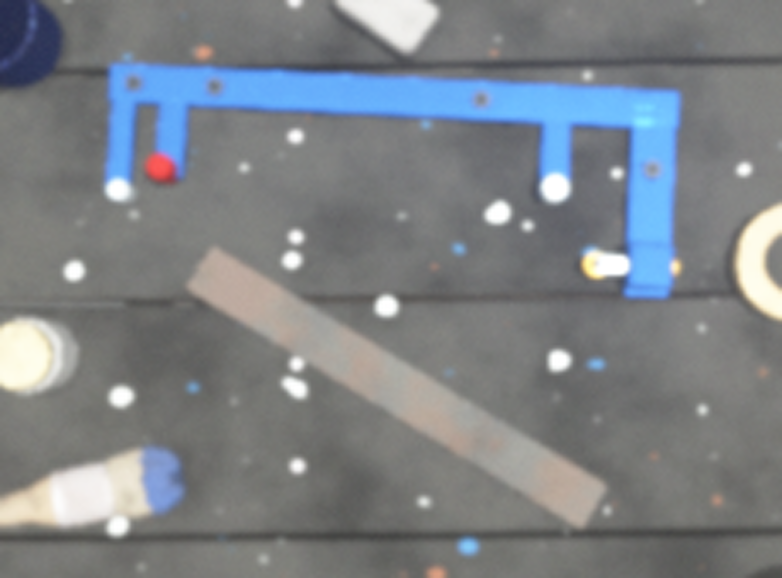

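View pics/s0crop.png

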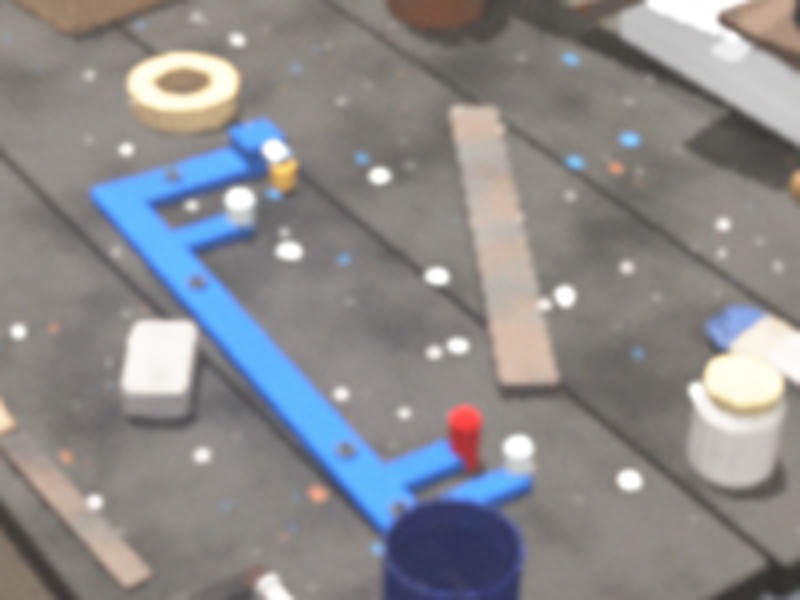

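```bash
cat > m0.py <<'E'
from h import *
from scipy.optimize import least_squares
c=dict(np.load("top0.npz"))
# top centres in crop coords
f=lambda p:[((x+.5)/3.4-.5+190,(y+.5)/3.4-.5+130) for x,y in p]
pins=px2w(c,f([(160,166),(118,188),(555,187)]),[.040,.032,.032])[:,:2]
J=np.array([(.030,.155),(.011,.188),(.030,-.150)])
rail=px2w(c,f([(112,64),(680,92)]),.012)[:,:2]
print("pins",pins,"rail",rail)
def T(p,q): 
    s,k=np.sin(p[2]),np.cos(p[2]); return p[:2]+q@np.array([[k,s],[-s,k]])
r=least_squares(lambda p:(T(p,J)-pins).ravel(),[.5,0,0]); print("jig",r.x,r.fun)
d=rail[0]-rail[1]; print("rail ang",np.arctan2(-d[0],d[1]), "rail in jig",[(np.linalg.inv(np.array([[np.cos(r.x[2]),-np.sin(r.x[2])],[np.sin(r.x[2]),np.cos(r.x[2])]]))@(q-r.x[:2])) for q in rail])
bar=px2w(c,f([(213,246),(187,287),(607,487),(584,529)]),.014)[:,:2]
print("bar",bar, np.linalg.norm(bar[0]-bar[2]),np.linalg.norm(bar[1]-bar[3]),np.linalg.norm(bar[0]-bar[1]),np.linalg.norm(bar[2]-bar[3]))
m=bar.mean(0); d=bar[0]+bar[1]-bar[2]-bar[3]; print("mid",m,"ang",np.arctan2(-d[0],d[1]), "vs jig",np.arctan2(-d[0],d[1])-r.x[2])
print("roller",px2w(c,f([(592,265)]),.023), "should",T(r.x,np.array([[-.0266,-.1855]])))
E
python3 m0.py
```

```text
pins [[ 0.65226886  0.24984073]
 [ 0.63680793  0.28439055]
 [ 0.63177054 -0.05295003]] rail [[ 0.73830974  0.29446073]
 [ 0.70736644 -0.1537003 ]]
jig [ 0.61219001  0.09789946 -0.06974514] [ 0.00064995  0.00059123 -0.0005432   0.00028526 -0.00010675 -0.00087649]
rail ang -0.06893564226315861 rail in jig [array([0.11211502, 0.2048725 ]), array([ 0.11247867, -0.24435535])]
bar [[ 0.59198036  0.21363887]
 [ 0.56019518  0.23421556]
 [ 0.40137566 -0.08959974]
 [ 0.36953283 -0.07132897]] 0.3581672910316606 0.36015217877972916 0.03786420778841811 0.03671221129481295
mid [0.48077101 0.07173143] ang -0.5595172904759786 vs jig -0.48977215424700354
roller [[ 0.57199955 -0.08075622  0.023     ]] should [[ 0.57272745 -0.08529584]]
```

```bash
cat > geo.py <<'E'
import numpy as np
JP=np.array([0.6122,0.0979]);JA=-0.0697
def rot(a): return np.array([[np.cos(a),-np.sin(a)],[np.sin(a),np.cos(a)]])
PO=np.array([.030,.155]);PI=np.array([.011,.188])
def mid_jig(th,xo=.030,yo=.188):
    # bar angle th rel jig; post bar-x=xo, pin bar-y=yo
    R=rot(th); ex,ey=R[:,0],R[:,1]
    return ex*(PO@ex-xo)+ey*(PI@ey-yo)
def mid_world(th,**k): return JP+rot(JA)@mid_jig(th,**k)
E
python3 - <<'E'
from geo import *
m=np.array([.4808,.0717]);a=-.5595
for th in(-.49,-.4,-.3,-.2,-.1,-.05,0):
    print(th,mid_jig(th),mid_world(th))
M=mid_world(-.49); print("delta bar frame",rot(a).T@(M-m)); 
P=JP+rot(JA)@PO; print("post in bar at corner",rot(a).T@(P-M), "pin",rot(a).T@(JP+rot(JA)@PI-M))
from h import *
c=dict(np.load("top0.npz")); K,k1,R,t=load(c); z=c["range_z"]
v,u=np.mgrid[0:400,0:640]; n=cv2.undistortPoints(np.c_[u.ravel(),v.ravel()].astype(float).reshape(-1,1,2),K,np.array([k1,0,0,0,0.]),None,None).reshape(-1,2)
X=(np.c_[n,np.ones(len(n))]*z.ravel()[:,None]-t)@R; ok=z.ravel()>0; X=X[ok]
for x0 in np.arange(.2,.85,.1):
    print(f"{x0:.1f}",[f"{y0:.1f}:"+("%.2f"%q.max() if len(q:=X[(abs(X[:,0]-x0)<.05)&(abs(X[:,1]-y0)<.05),2]) else "-") for y0 in np.arange(-.7,.45,.1)])
s=[0.982022,0.18876]; 
E
```

```text
-0.49 [-0.07545273  0.02104135] [0.53839587 0.12414505]
-0.4 [-0.06188739  0.01470386] [0.55148691 0.11687822]
-0.3 [-0.0465606   0.00901628] [0.56638037 0.11013704]
-0.2 [-0.03107635  0.0047056 ] [0.58152682 0.10475844]
-0.1 [-0.01553013  0.00171796] [0.59682722 0.10069536]
-0.05 [-0.0077588   0.00070348] [0.60450903 0.09914212]
0 [0. 0.] [0.6122 0.0979]
delta bar frame [0.02097781 0.07501799]
post in bar at corner [0.03003356 0.1678189 ] pin [-0.00225738  0.18800046]
0.2 ['-0.7:-', '-0.6:0.35', '-0.5:0.13', '-0.4:0.14', '-0.3:0.14', '-0.2:0.12', '-0.1:0.46', '-0.0:0.46', '0.1:0.40', '0.2:0.03', '0.3:0.03', '0.4:0.03']
0.3 ['-0.7:-', '-0.6:0.32', '-0.5:0.14', '-0.4:0.14', '-0.3:0.13', '-0.2:0.12', '-0.1:0.47', '-0.0:0.01', '0.1:0.01', '0.2:0.03', '0.3:0.03', '0.4:0.03']
0.4 ['-0.7:-', '-0.6:0.00', '-0.5:0.14', '-0.4:0.14', '-0.3:0.07', '-0.2:0.01', '-0.1:0.02', '-0.0:0.02', '0.1:0.01', '0.2:0.02', '0.3:0.02', '0.4:0.02']
0.5 ['-0.7:-', '-0.6:0.01', '-0.5:0.07', '-0.4:0.07', '-0.3:0.03', '-0.2:0.03', '-0.1:0.01', '-0.0:0.02', '0.1:0.02', '0.2:0.02', '0.3:0.07', '0.4:0.08']
0.6 ['-0.7:-', '-0.6:0.00', '-0.5:0.06', '-0.4:0.06', '-0.3:0.03', '-0.2:0.03', '-0.1:0.04', '-0.0:0.03', '0.1:0.01', '0.2:0.04', '0.3:0.04', '0.4:0.01']
0.7 ['-0.7:-', '-0.6:0.01', '-0.5:0.01', '-0.4:0.12', '-0.3:0.12', '-0.2:0.01', '-0.1:0.02', '-0.0:0.03', '0.1:0.03', '0.2:0.04', '0.3:0.09', '0.4:0.09']
0.8 ['-0.7:-', '-0.6:0.01', '-0.5:0.01', '-0.4:0.12', '-0.3:0.12', '-0.2:0.01', '-0.1:0.01', '-0.0:0.03', '0.1:0.04', '0.2:0.01', '0.3:0.09', '0.4:0.09']
```

step_arm:
  targets:
    - [[0.75, 0, 0, 0, -1], [0.75, 0, 0, 0, -1], [0.75, 0, 0, 0, -1], [0.75, 0, 0, 0, -1], [0.75, 0, 0, 0, -1], [0.75, 0, 0, 0, -1], [0.75, 0, 0, 0, -1], [0.75, 0, 0, 0, -0.22], [0.75, 0, 0, 0, 0]]
  squeeze: 60

```text
time: 0.85
eef_pos: [0.2502, -0.6266, 0.1972]
tcp_rot: [0.875, 0.483, 0.0, -0.001]
contact_force: [-1.1, -0.1, 0.4]
opening: 0.749
```

step_arm:
  targets:
    - [[0.75, 0.5, 0.05, 0, 0], [0.75, 0.85, 0.06, 0, 0], [0.75, 0.9, 0.06, 0, 0], [0.75, 0.9, 0.06, 0, 0], [0.75, 0.9, 0.06, 0, 0], [0.75, 0.9, 0.06, 0, 0], [0.75, 0.9, 0.06, 0, 0], [0.75, 0.9, 0.06, 0, 0], [0.75, 0.9, 0.06, 0, 0], [0.75, 0.85, 0.06, 0, 0]]

```text
time: 1.68
eef_pos: [0.4519, -0.3497, 0.1978]
tcp_rot: [0.876, 0.483, 0.0, -0.0]
contact_force: [-0.6, -1.2, -0.1]
opening: 0.752
```

step_arm:
  targets:
    - [[0.75, 0.8, -0.45, 0, 0], [0.75, 0.88, -0.5, 0, 0], [0.75, 0.88, -0.5, 0, 0], [0.75, 0.88, -0.5, 0, 0], [0.75, 0.88, -0.5, 0, 0], [0.75, 0.88, -0.5, 0, 0], [0.75, 0.88, -0.5, 0, 0], [0.75, 0.88, -0.5, 0, 0], [0.75, 0.88, -0.5, 0, 0], [0.75, 0.88, -0.5, 0, 0]]

```text
time: 2.52
eef_pos: [0.4686, 0.0511, 0.198]
tcp_rot: [0.876, 0.483, 0.0, 0.0]
contact_force: [1.6, -0.5, -0.1]
opening: 0.751
```

step_arm:
  targets:
    - [[0.75, 0, 0, 0.8, 0], [0.75, 0, 0, 0.9, 0], [0.75, 0, 0, 0.9, 0], [0.75, 0, 0, 0, 0], [0.75, 0, 0, 0, 0]]

```text
time: 2.93
eef_pos: [0.4672, 0.0495, 0.0922]
tcp_rot: [0.875, 0.483, -0.002, -0.002]
contact_force: [0.3, 0.3, 0.7]
opening: 0.75
```

```bash
cat > st.py <<'E'
from plant import get_state
import numpy as np
from geo import *
s=get_state(); q=s["tcp_rot"]; a=2*np.arctan2(q[1],q[0])-np.pi/2  # bar angle (bar x dir = tool y)
p=s["eef_pos"][:2]; f=s["contact_force"]; w=s["wrist_torque"]
print("t",round(s["time"],2),"tcp",s["eef_pos"].round(4),"ang",a.round(4),"rel",(a-JA).round(4),"open",round(s["opening"],3))
print("F bar",(rot(a).T@f[:2]).round(2),"fz",f[2].round(2),"M",w.round(3))
th=a-JA; M=mid_world(th); print("corner mid - tcp in bar frame (mm)",(rot(a).T@(M-p)*1e3).round(2))
E
python3 st.py
```

```text
t 2.93 tcp [0.4672 0.0495 0.0922] ang -0.562 rel -0.4923 open 0.75
F bar [0.14 0.4 ] fz 0.67 M [-0.048  0.003 -0.013]
corner mid - tcp in bar frame (mm) [ 20.11 101.16]
```

step_arm:
  targets:
    - [[0.75, 0, 0, 0.5, 0], [0.75, 0, 0, 0.5, 0], [0.75, 0, 0, 0.5, 0], [0.75, 0, 0, 0.3, 0], [0.75, 0, 0, 0.2, 0], [0.75, 0, 0, 0.1, 0], [0.75, 0, 0, 0.1, 0], [0.75, 0, 0, 0, 0], [0.75, 0, 0, 0, 0]]

```text
time: 3.68
eef_pos: [0.47, 0.049, 0.0069]
tcp_rot: [0.875, 0.484, 0.001, 0.001]
contact_force: [0.6, -0.1, 0.6]
opening: 0.748
```

```bash
python3 st.py; python3 - <<'E'
from plant import read_camera
import cv2
b=read_camera("side")["pixels"][:,:,::-1]
cv2.imwrite("pics/s1.png",cv2.resize(b[130:280,260:460],None,fx=4,fy=4,interpolation=cv2.INTER_CUBIC))
E
```

```text
t 3.68 tcp [0.47   0.049  0.0069] ang -0.5612 rel -0.4915 open 0.748
F bar [0.54 0.25] fz 0.61 M [-0.045 -0.029  0.022]
corner mid - tcp in bar frame (mm) [ 17.69 100.04]
```

View pics/s1.png

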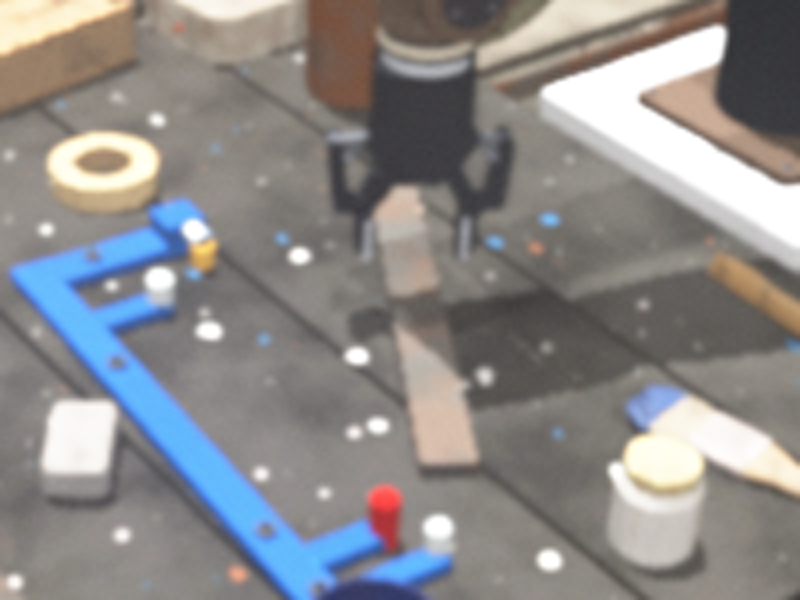

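The fingers straddle the bar (tips at crop px (365,255) and (463,255), bar between, evenly). Lower about 4 mm and close.

step_arm:
  targets:
    - [[0.75, 0, 0, 0.1, 0], [0.6, 0, 0, 0, 0], [0.4, 0, 0, 0, 0], [0.3, 0, 0, 0, 0], [0.3, 0, 0, 0, 0], [0.3, 0, 0, 0, 0], [0.3, 0, 0, 0, 0], [0.3, 0, 0, 0, 0]]
  squeeze: 70

```text
time: 4.4
eef_pos: [0.4691, 0.0492, 0.0019]
tcp_rot: [0.875, 0.484, 0.0, 0.0]
contact_force: [-0.4, -0.4, -0.3]
opening: 0.3
```

```bash
python3 st.py
```

```text
t 4.4 tcp [0.4691 0.0492 0.0019] ang -0.5609 rel -0.4912 open 0.3
F bar [-0.13 -0.54] fz -0.26 M [-0.043  0.036  0.036]
corner mid - tcp in bar frame (mm) [ 18.62 100.39]
```

```bash
python3 - <<'E'
from plant import read_camera
import cv2
b=read_camera("side")["pixels"][:,:,::-1]
cv2.imwrite("pics/s2.png",cv2.resize(b[150:250,310:410],None,fx=6,fy=6,interpolation=cv2.INTER_CUBIC))
E
```

```text
(no output)
```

View pics/s2.png

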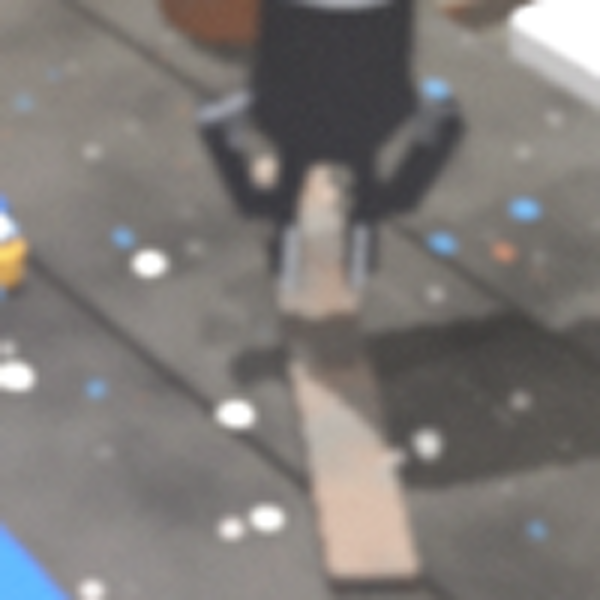

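step_arm:
  targets:
    - [[0.2, 0, 0, 0, 0], [0.1, 0, 0, 0, 0], [0, 0, 0, 0, 0], [0, 0, 0, 0, 0], [0, 0, 0, 0, 0], [0, 0, 0, 0, 0]]
  squeeze: 70

```text
time: 4.95
eef_pos: [0.469, 0.0491, 0.0018]
tcp_rot: [0.875, 0.484, -0.0, 0.0]
contact_force: [-0.0, 1.1, -0.5]
opening: 0.0
```

```bash
python3 st.py; python3 - <<'E'
from plant import read_camera
import cv2
b=read_camera("side")["pixels"][:,:,::-1]
cv2.imwrite("pics/s3.png",cv2.resize(b[150:250,310:410],None,fx=6,fy=6,interpolation=cv2.INTER_CUBIC))
E
```

```text
t 4.95 tcp [0.469  0.0491 0.0018] ang -0.5609 rel -0.4912 open 0.0
F bar [-0.61  0.94] fz -0.53 M [ 0.026 -0.039  0.101]
corner mid - tcp in bar frame (mm) [ 18.64 100.42]
```

View pics/s3.png

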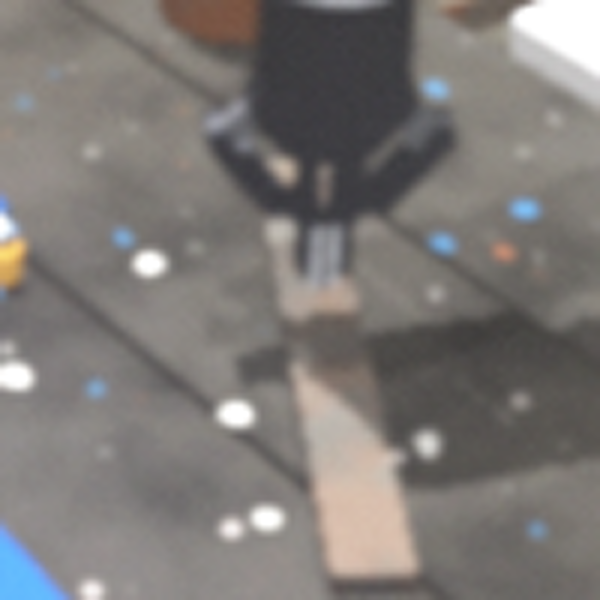

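```bash
python3 - <<'E'
from plant import read_camera,get_state
from h import *
s=get_state(); c=read_camera("side")
for dz in(0,.013,.02,.03): 
    p=w2px(c,s["eef_pos"]+[0,0,dz])[0]; print(dz,p,"crop",(p-[310,150])*6)
K,k1,R,t=load(c)
def pt(u,v):
    n=cv2.undistortPoints(np.array([[[u,v]]],float),K,np.array([k1,0,0,0,0.]))[0,0]; z=c["range_z"][int(round(v)),int(round(u))]
    return R.T@(np.array([n[0],n[1],1])*z-t)
for y in range(180,226,3): print(y,[pt(u,y).round(3).tolist() for u in (362,364,366)])
t2=read_camera("top"); cv2.imwrite("pics/t3.png",cv2.resize(t2["pixels"][130:300,190:420,::-1],None,fx=3.4,fy=3.4,interpolation=cv2.INTER_CUBIC))
E
```

```text
0 [362.06045318 205.47401257] crop [312.36271907 332.84407543]
0.013 [362.27323961 201.98870655] crop [313.63943765 311.93223928]
0.02 [362.38851488 200.09727059] crop [314.33108928 300.58362354]
0.03 [362.55404521 197.3771718 ] crop [315.32427129 284.26303078]
180 [[0.485, 0.061, 0.106], [0.46, 0.04, 0.086], [0.475, 0.067, 0.105]]
183 [[0.481, 0.056, 0.091], [0.467, 0.05, 0.083], [0.47, 0.062, 0.091]]
186 [[0.478, 0.055, 0.079], [0.475, 0.059, 0.08], [0.474, 0.067, 0.084]]
189 [[0.477, 0.054, 0.068], [0.473, 0.059, 0.069], [0.467, 0.06, 0.067]]
192 [[0.48, 0.058, 0.06], [0.473, 0.059, 0.058], [0.464, 0.057, 0.054]]
195 [[0.477, 0.056, 0.047], [0.47, 0.057, 0.045], [0.469, 0.064, 0.049]]
198 [[0.453, 0.027, 0.011], [0.451, 0.035, 0.015], [0.445, 0.038, 0.014]]
201 [[0.464, 0.041, 0.012], [0.462, 0.049, 0.015], [0.455, 0.05, 0.014]]
204 [[0.476, 0.057, 0.015], [0.472, 0.061, 0.015], [0.464, 0.061, 0.012]]
207 [[0.485, 0.068, 0.014], [0.482, 0.074, 0.016], [0.478, 0.078, 0.016]]
210 [[0.494, 0.079, 0.012], [0.49, 0.084, 0.014], [0.486, 0.088, 0.014]]
213 [[0.507, 0.095, 0.016], [0.5, 0.096, 0.013], [0.495, 0.099, 0.013]]
216 [[0.514, 0.105, 0.013], [0.51, 0.109, 0.014], [0.506, 0.114, 0.016]]
219 [[0.526, 0.119, 0.016], [0.52, 0.121, 0.015], [0.516, 0.126, 0.016]]
222 [[0.53, 0.125, 0.011], [0.527, 0.131, 0.013], [0.526, 0.137, 0.017]]
225 [[0.542, 0.14, 0.014], [0.539, 0.145, 0.016], [0.533, 0.147, 0.015]]
```

View pics/t3.png

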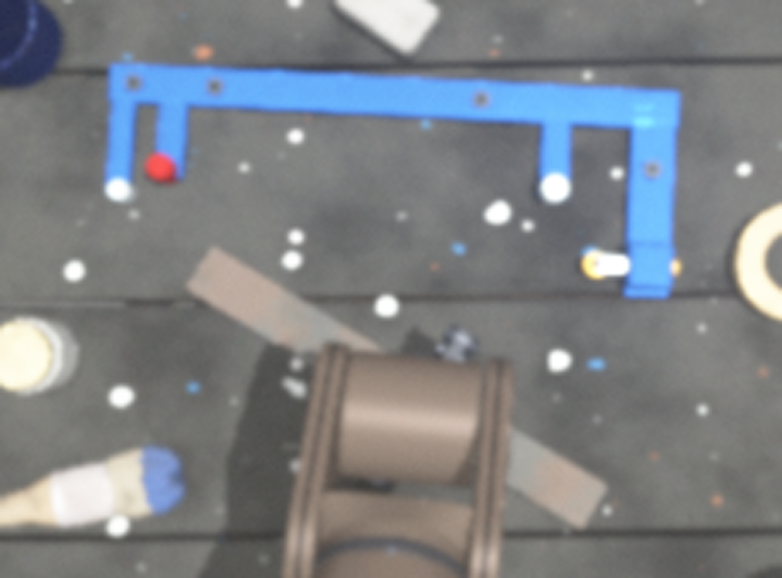

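```bash
python3 - <<'E'
from plant import read_camera,get_state
from h import *
c=read_camera("side")
z=c["range_z"]; print((z[188:206,356:374]*1000).astype(int))
cv2.imwrite("pics/s4.png",cv2.resize(c["pixels"][165:215,335:395,::-1],None,fx=12,fy=12,interpolation=cv2.INTER_NEAREST))
E
```

```text
[[1492 1495 1494 1497 1387 1392 1385 1386 1389 1384 1387 1387 1520 1524
  1523 1523 1525 1527]
 [1493 1493 1492 1491 1397 1398 1389 1389 1380 1390 1394 1390 1523 1518
  1523 1524 1518 1518]
 [1487 1482 1485 1483 1394 1395 1392 1391 1392 1392 1392 1397 1511 1509
  1515 1512 1507 1514]
 [1481 1480 1485 1483 1398 1394 1394 1399 1395 1397 1394 1394 1510 1507
  1517 1509 1501 1508]
 [1472 1470 1482 1418 1399 1397 1399 1394 1391 1398 1400 1397 1508 1508
  1504 1497 1502 1506]
 [1473 1472 1467 1473 1405 1398 1395 1400 1398 1400 1398 1405 1501 1504
  1503 1490 1499 1494]
 [1467 1468 1469 1470 1402 1399 1399 1396 1398 1403 1399 1402 1490 1491
  1493 1495 1491 1496]
 [1464 1461 1460 1468 1402 1401 1399 1401 1400 1397 1407 1402 1490 1485
  1493 1487 1483 1488]
 [1459 1459 1460 1456 1406 1398 1401 1403 1401 1405 1460 1459 1487 1482
  1484 1490 1480 1482]
 [1462 1453 1454 1452 1454 1405 1402 1407 1403 1405 1452 1458 1482 1482
  1478 1479 1484 1481]
 [1451 1452 1449 1446 1451 1449 1446 1448 1447 1447 1450 1451 1454 1473
  1474 1481 1471 1473]
 [1455 1450 1443 1449 1436 1447 1444 1441 1443 1448 1441 1445 1446 1467
  1470 1466 1467 1467]
 [1462 1438 1437 1437 1444 1433 1444 1439 1437 1440 1443 1434 1441 1471
  1465 1466 1464 1462]
 [1464 1431 1433 1440 1431 1436 1435 1440 1437 1433 1435 1440 1435 1456
  1460 1459 1462 1458]
 [1457 1432 1430 1432 1429 1431 1431 1432 1432 1432 1429 1433    0 1451
  1457 1454 1452 1457]
 [1447 1428 1424 1426 1428 1427 1426 1424 1425 1422 1428 1428 1426 1424
  1454 1456 1453 1449]
 [1443 1434 1419 1427 1422 1425 1422 1420 1412 1421 1427 1416 1426 1423
  1447 1441 1446 1448]
 [1444 1430 1413 1416 1417 1419 1413 1411 1423 1412 1419 1416 1415 1417
  1437 1443 1438 1441]]
```

View pics/s4.png

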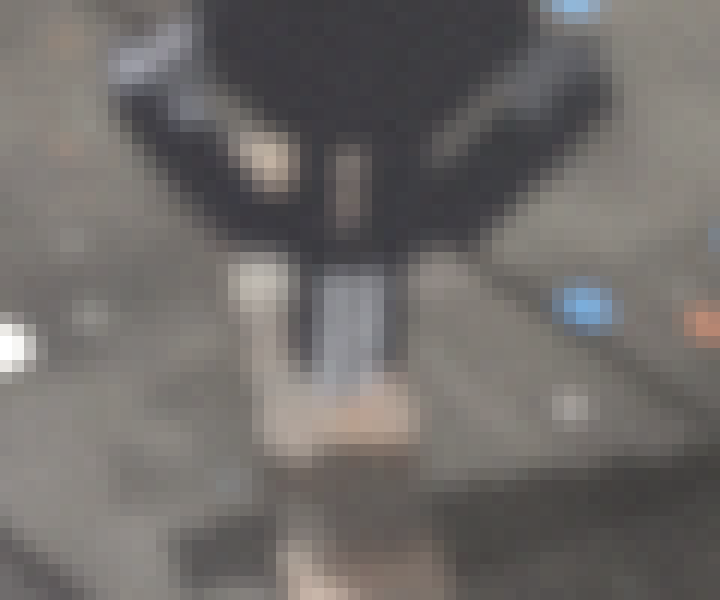

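step_arm:
  targets:
    - [[0.75, 0, 0, 0, 0], [0.75, 0, 0, 0, 0], [0.75, 0, 0, 0, 0], [0.75, 0, 0, 0, 0], [0.75, 0, 0, 0, 0], [0.75, 0, 0, 0.2, 0], [0.75, 0, 0, 0.2, 0], [0.75, 0, 0, 0, 0], [0.75, 0, 0, 0, 0]]

```text
time: 5.9
eef_pos: [0.4679, 0.0493, -0.0153]
tcp_rot: [0.875, 0.484, -0.001, -0.001]
contact_force: [-0.6, 0.5, 0.5]
opening: 0.752
```

```bash
python3 st.py; python3 - <<'E'
from plant import read_camera,get_state
from h import *
c=read_camera("side")
cv2.imwrite("pics/s5.png",cv2.resize(c["pixels"][165:225,330:402,::-1],None,fx=10,fy=10,interpolation=cv2.INTER_CUBIC))
E
```

```text
t 5.9 tcp [ 0.4679  0.0493 -0.0153] ang -0.561 rel -0.4913 open 0.752
F bar [-0.76  0.13] fz 0.46 M [-0.022 -0.006  0.005]
corner mid - tcp in bar frame (mm) [ 19.6  100.89]
```

View pics/s5.png

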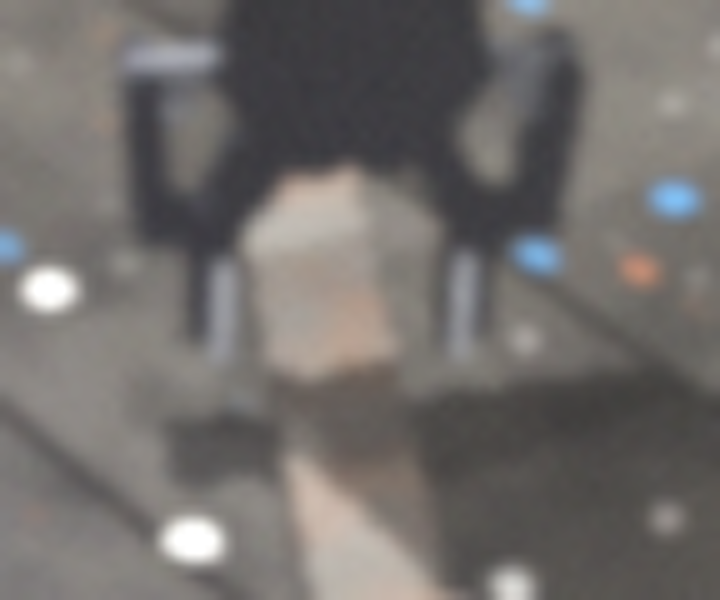

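step_arm:
  targets:
    - [[0.75, 0, 0, 0.15, 0], [0.75, 0, 0, 0.15, 0], [0.75, 0, 0, 0, 0], [0.75, 0, 0, 0, 0]]

```text
time: 6.28
eef_pos: [0.4685, 0.0492, -0.0268]
tcp_rot: [0.875, 0.484, -0.001, -0.0]
contact_force: [-0.2, 0.9, -0.8]
opening: 0.746
```

```bash
python3 st.py; python3 - <<'E'
from plant import read_camera,get_state
from h import *
c=read_camera("side")
cv2.imwrite("pics/s6.png",cv2.resize(c["pixels"][165:225,330:402,::-1],None,fx=10,fy=10,interpolation=cv2.INTER_CUBIC))
print((c["range_z"][194:214,350:356]*1000).astype(int))
K,k1,R,t=load(c)
for v in range(196,212):
    n=cv2.undistortPoints(np.array([[[352,v]]],float),K,np.array([k1,0,0,0,0.]))[0,0]
    print(v,(R.T@(np.array([n[0],n[1],1])*np.median(c["range_z"][v,351:354])-t)).round(3))
E
```

```text
t 6.28 tcp [ 0.4685  0.0492 -0.0268] ang -0.5609 rel -0.4912 open 0.746
F bar [-0.68  0.68] fz -0.84 M [-0.013  0.031  0.013]
corner mid - tcp in bar frame (mm) [ 19.15 100.65]
[[1398 1393 1398 1399 1489 1484]
 [1404 1401 1405 1402 1485 1484]
 [1411 1407 1403 1406 1485 1484]
 [1406 1403 1400 1403 1474 1479]
 [1413 1410 1407 1407 1465 1476]
 [1415 1409 1407 1405 1469 1469]
 [1414 1411 1407 1410 1468 1462]
 [1410 1414 1412 1406 1459 1464]
 [1418 1418 1410 1410 1455 1453]
 [1452 1420 1417 1418 1451 1455]
 [1450 1424 1417 1420 1446 1448]
 [1438 1439 1440 1441 1438 1437]
 [1436 1434 1438 1438 1437 1437]
 [1436 1432 1428 1437 1434 1433]
 [1428 1426 1430 1429 1430 1428]
 [1423 1422 1425 1426 1425 1420]
 [1418 1423 1418 1425 1418 1421]
 [1412 1414 1417 1416 1420 1414]
 [1408 1416 1414 1410 1409 1410]
 [1411 1403 1417 1405 1404 1410]]
196 [0.501 0.038 0.042]
197 [0.503 0.041 0.041]
198 [0.502 0.039 0.037]
199 [0.503 0.041 0.034]
200 [0.503 0.041 0.03 ]
201 [0.503 0.04  0.026]
202 [0.504 0.043 0.025]
203 [0.502 0.04  0.018]
204 [0.501 0.04  0.015]
205 [0.492 0.028 0.   ]
206 [ 0.494  0.031 -0.001]
207 [ 0.498  0.036 -0.   ]
208 [ 0.501  0.04  -0.001]
209 [ 0.504  0.044 -0.001]
210 [ 0.506  0.046 -0.002]
211 [ 0.51   0.052 -0.001]
```

View pics/s6.png

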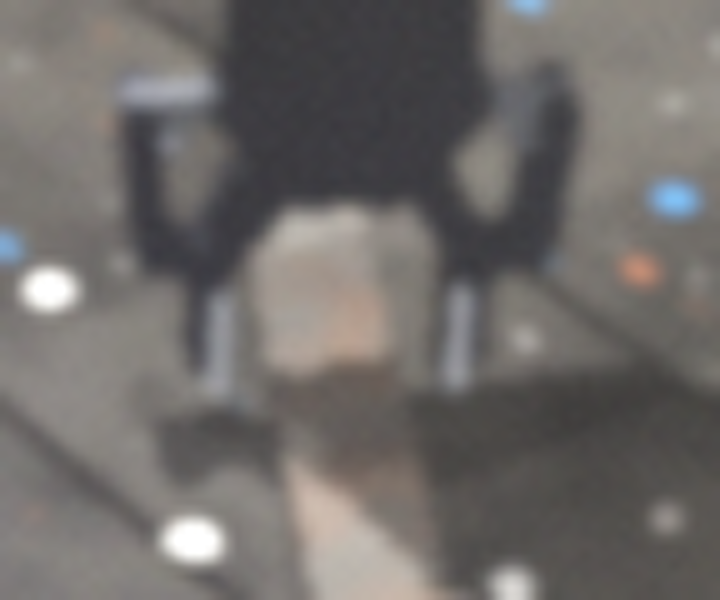

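step_arm:
  targets:
    - [[0.75, 0, 0, 0.1, 0], [0.75, 0, 0, 0.03, 0], [0.65, 0, 0, 0, 0], [0.55, 0, 0, 0, 0], [0.45, 0, 0, 0, 0], [0.35, 0, 0, 0, 0], [0.3, 0, 0, 0, 0], [0.3, 0, 0, 0, 0], [0.3, 0, 0, 0, 0]]
  squeeze: 70

```text
time: 7.08
eef_pos: [0.469, 0.0492, -0.0309]
tcp_rot: [0.875, 0.484, -0.0, -0.0]
contact_force: [-2.3, 0.6, 5.2]
opening: 0.449
```

```bash
python3 st.py; python3 - <<'E'
from plant import read_camera,get_state
from h import *
c=read_camera("side")
cv2.imwrite("pics/s7.png",cv2.resize(c["pixels"][165:225,330:402,::-1],None,fx=10,fy=10,interpolation=cv2.INTER_CUBIC))
E
```

```text
t 7.08 tcp [ 0.469   0.0492 -0.0309] ang -0.5607 rel -0.491 open 0.449
F bar [-2.25 -0.69] fz 5.2 M [0.142 0.461 0.074]
corner mid - tcp in bar frame (mm) [ 18.72 100.35]
```

View pics/s7.png

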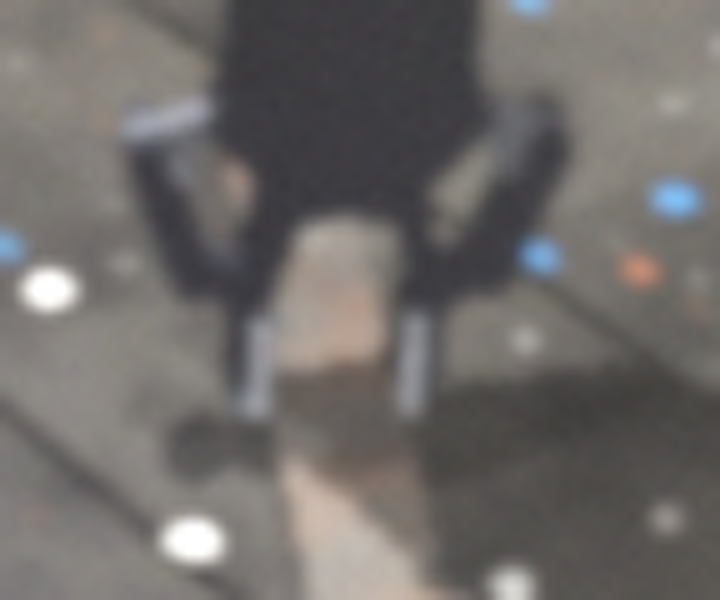

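step_arm:
  targets:
    - [[0.3, 0, 0, -0.025, 0], [0.3, 0.2, 0.05, 0, 0], [0.3, 0.4, 0.1, 0, 0], [0.3, 0.4, 0.1, 0, 0], [0.3, 0.3, 0.05, 0, 0], [0.3, 0.2, 0, 0, 0], [0.3, 0.1, 0, 0, 0], [0.3, 0, 0, 0, 0], [0.3, 0, 0, 0, 0]]

```text
time: 7.88
eef_pos: [0.5127, 0.0973, -0.0309]
tcp_rot: [0.875, 0.484, -0.0, -0.0]
contact_force: [0.4, 0.8, -3.5]
opening: 0.442
```

```bash
python3 st.py; python3 - <<'E'
from plant import read_camera,get_state
from h import *
c=read_camera("top");np.savez("top1.npz",**c)
cv2.imwrite("pics/t4.png",cv2.resize(c["pixels"][140:300,200:400,::-1],None,fx=4,fy=4,interpolation=cv2.INTER_CUBIC)[:600])
c=read_camera("side")
cv2.imwrite("pics/s8.png",cv2.resize(c["pixels"][160:300,270:430,::-1],None,fx=4.2,fy=4.2,interpolation=cv2.INTER_CUBIC))
E
```

```text
t 7.88 tcp [ 0.5127  0.0973 -0.0309] ang -0.5608 rel -0.4911 open 0.442
F bar [-0.1   0.89] fz -3.5 M [ 0.079 -0.052 -0.023]
corner mid - tcp in bar frame (mm) [ 7.26 36.37]
```

View pics/t4.png

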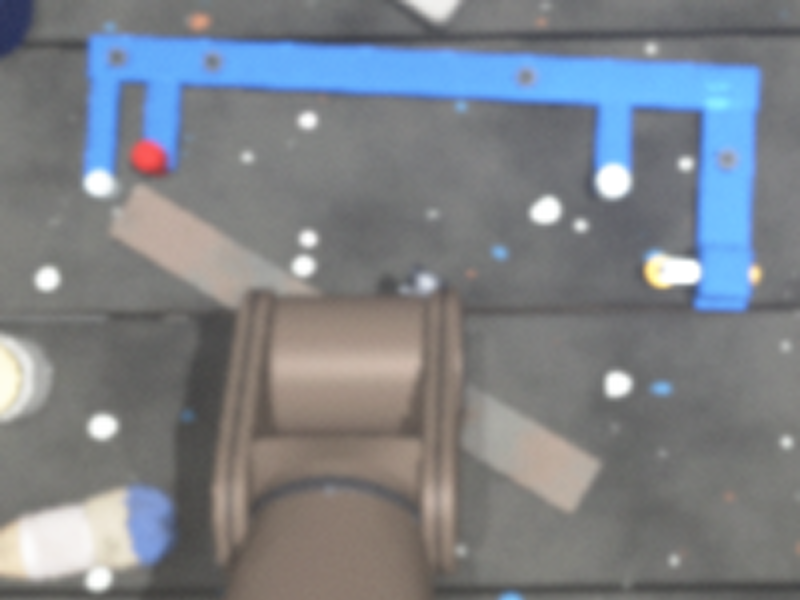

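View pics/s8.png

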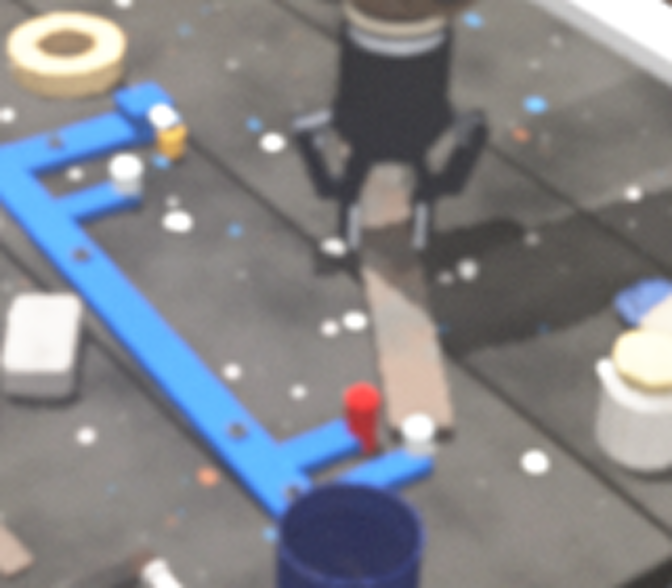

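```bash
python3 - <<'E'
from h import *; from geo import *
c=dict(np.load("top1.npz"))
b=px2w(c,[((x+.5)/4-.5+200,(y+.5)/4-.5+140) for x,y in [(139,184),(111,232),(602,460),(574,513)]],.014)[:,:2]
m=b.mean(0);d=b[0]+b[1]-b[2]-b[3];a=np.arctan2(-d[0],d[1]);print(m,a,np.linalg.norm(d)/2)
a=-.5608
tcp=np.array([.5127,.0973]); print("mid-tcp in bar",rot(a).T@(m-tcp)); print("remaining",rot(a).T@(mid_world(a-JA)-m))
E
```

```text
[0.52656962 0.11866153] -0.5529465376093656 0.35839504379546044
mid-tcp in bar [0.00038378 0.02546633]
remaining [0.00691371 0.01093093]
```

step_arm:
  targets:
    - [[0.3, 0.1, 0.05, 0, 0], [0.3, 0.1, 0.05, 0, 0], [0.3, 0, 0, 0, 0], [0.3, 0, 0, 0, 0], [0.3, 0, 0, 0, 0]]

```text
time: 8.4
eef_pos: [0.5208, 0.1016, -0.0306]
tcp_rot: [0.875, 0.484, -0.0, -0.0]
contact_force: [-0.0, -0.1, -5.8]
opening: 0.44
```

```bash
python3 st.py
```

```text
t 8.4 tcp [ 0.5208  0.1016 -0.0306] ang -0.5613 rel -0.4916 open 0.44
F bar [ 0.02 -0.07] fz -5.83 M [-0.015 -0.074 -0.051]
corner mid - tcp in bar frame (mm) [ 2.67 28.47]
```

step_arm:
  targets:
    - [[0.3, 0.03, 0, 0, 0], [0.3, 0, 0, 0, 0], [0.3, 0, 0, 0, 0]]

```text
time: 8.65
eef_pos: [0.5214, 0.1027, -0.0304]
tcp_rot: [0.875, 0.484, -0.0, -0.0]
contact_force: [-0.3, 0.6, -6.0]
opening: 0.444
```

```bash
python3 st.py
```

```text
t 8.65 tcp [ 0.5214  0.1027 -0.0304] ang -0.5608 rel -0.4911 open 0.444
F bar [-0.53  0.36] fz -6.02 M [-0.004  0.08  -0.01 ]
corner mid - tcp in bar frame (mm) [ 2.81 27.26]
```

step_arm:
  targets:
    - [[0.3, 0.03, 0, 0, 0], [0.3, 0, 0, 0, 0], [0.3, 0, 0, 0, 0]]

```text
time: 8.9
eef_pos: [0.5221, 0.1037, -0.0304]
tcp_rot: [0.875, 0.484, -0.0, -0.0]
contact_force: [0.2, 1.0, -5.0]
opening: 0.444
```

```bash
python3 st.py
```

```text
t 8.9 tcp [ 0.5221  0.1037 -0.0304] ang -0.5608 rel -0.4911 open 0.444
F bar [-0.34  0.99] fz -5.0 M [0.018 0.042 0.005]
corner mid - tcp in bar frame (mm) [ 2.75 25.93]
```

step_arm:
  targets:
    - [[0.3, 0.02, 0, 0, 0], [0.3, 0, 0, 0, 0], [0.3, 0, 0, 0, 0]]

```text
time: 9.15
eef_pos: [0.5222, 0.1041, -0.0306]
tcp_rot: [0.875, 0.484, -0.001, -0.0]
contact_force: [-1.9, -1.1, -5.6]
opening: 0.447
```

```bash
python3 st.py
```

```text
t 9.15 tcp [ 0.5222  0.1041 -0.0306] ang -0.5609 rel -0.4912 open 0.447
F bar [-1.04 -1.98] fz -5.55 M [-0.355  0.202 -0.   ]
corner mid - tcp in bar frame (mm) [ 2.85 25.63]
```

step_arm:
  targets:
    - [[0.3, 0.02, 0, 0, 0], [0.3, 0, 0, 0, 0], [0.3, 0, 0, 0, 0]]

```text
time: 9.4
eef_pos: [0.522, 0.1042, -0.0308]
tcp_rot: [0.875, 0.484, -0.001, 0.0]
contact_force: [-2.0, -5.4, -4.7]
opening: 0.446
```

```bash
python3 st.py
```

```text
t 9.4 tcp [ 0.522   0.1042 -0.0308] ang -0.5608 rel -0.4911 open 0.446
F bar [ 1.16 -5.62] fz -4.73 M [-0.708  0.321 -0.116]
corner mid - tcp in bar frame (mm) [ 3.05 25.59]
```

step_arm:
  targets:
    - [[0.3, -0.02, 0.03, 0, 0], [0.3, 0, 0.02, 0, 0], [0.3, 0, 0, 0, 0], [0.3, 0, 0, 0, 0]]

```text
time: 9.73
eef_pos: [0.5236, 0.1032, -0.0306]
tcp_rot: [0.875, 0.484, -0.001, -0.0]
contact_force: [-2.8, -1.4, -4.8]
opening: 0.445
```

```bash
python3 st.py
```

```text
t 9.73 tcp [ 0.5236  0.1032 -0.0306] ang -0.5601 rel -0.4904 open 0.445
F bar [-1.61 -2.65] fz -4.77 M [-0.321  0.454  0.262]
corner mid - tcp in bar frame (mm) [ 1.29 25.6 ]
```

step_arm:
  targets:
    - [[0.3, 0, 0.02, 0, 0], [0.3, 0, 0, 0, 0], [0.3, 0, 0, 0, 0]]

```text
time: 9.98
eef_pos: [0.5243, 0.1028, -0.0307]
tcp_rot: [0.875, 0.484, -0.001, -0.0]
contact_force: [-3.8, -2.4, -4.4]
opening: 0.447
```

```bash
python3 st.py
```

```text
t 9.98 tcp [ 0.5243  0.1028 -0.0307] ang -0.56 rel -0.4903 open 0.447
F bar [-1.93 -4.1 ] fz -4.4 M [-0.314  0.599  0.442]
corner mid - tcp in bar frame (mm) [ 0.54 25.58]
```

step_arm:
  targets:
    - [[0.3, 0, 0.02, 0, 0], [0.3, 0, 0, 0, 0], [0.3, 0, 0, 0, 0]]

```text
time: 10.23
eef_pos: [0.5251, 0.1023, -0.0306]
tcp_rot: [0.875, 0.484, -0.001, -0.0]
contact_force: [-4.5, -2.5, -5.1]
opening: 0.447
```

```bash
python3 st.py
```

```text
t 10.23 tcp [ 0.5251  0.1023 -0.0306] ang -0.5603 rel -0.4906 open 0.447
F bar [-2.46 -4.55] fz -5.05 M [-0.383  0.651  0.523]
corner mid - tcp in bar frame (mm) [-0.45 25.57]
```

step_arm:
  targets:
    - [[0.3, 0, 0.02, 0, 0], [0.3, 0, 0, 0, 0], [0.3, 0, 0, 0, 0]]

```text
time: 10.48
eef_pos: [0.5259, 0.1018, -0.0305]
tcp_rot: [0.875, 0.484, -0.001, -0.0]
contact_force: [-4.5, -2.7, -4.6]
opening: 0.442
```

```bash
python3 st.py
```

```text
t 10.48 tcp [ 0.5259  0.1018 -0.0305] ang -0.5605 rel -0.4908 open 0.442
F bar [-2.38 -4.73] fz -4.63 M [-0.364  0.785  0.494]
corner mid - tcp in bar frame (mm) [-1.44 25.54]
```

step_arm:
  targets:
    - [[0.3, 0, 0.02, 0, 0], [0.3, 0, 0, 0, 0], [0.3, 0, 0, 0, 0]]

```text
time: 10.73
eef_pos: [0.5264, 0.1015, -0.0306]
tcp_rot: [0.875, 0.484, -0.001, -0.0]
contact_force: [-4.6, -2.0, -4.6]
opening: 0.444
```

```bash
python3 st.py
```

```text
t 10.73 tcp [ 0.5264  0.1015 -0.0306] ang -0.56 rel -0.4903 open 0.444
F bar [-2.82 -4.15] fz -4.62 M [-0.339  0.788  0.584]
corner mid - tcp in bar frame (mm) [-1.93 25.55]
```

step_arm:
  targets:
    - [[0.3, 0, 0.02, 0, 0], [0.3, 0, 0, 0, 0], [0.3, 0, 0, 0, 0]]

```text
time: 10.98
eef_pos: [0.5267, 0.1013, -0.0308]
tcp_rot: [0.875, 0.484, -0.001, -0.0]
contact_force: [-5.7, -1.8, -4.6]
opening: 0.445
```

```bash
python3 st.py
```

```text
t 10.98 tcp [ 0.5267  0.1013 -0.0308] ang -0.5593 rel -0.4896 open 0.445
F bar [-3.86 -4.53] fz -4.61 M [-0.259  0.89   0.69 ]
corner mid - tcp in bar frame (mm) [-2.17 25.58]
```

step_arm:
  targets:
    - [[0.3, 0, 0.02, 0, 0], [0.3, 0, 0, 0, 0], [0.3, 0, 0, 0, 0]]

```text
time: 11.23
eef_pos: [0.5271, 0.101, -0.0308]
tcp_rot: [0.875, 0.485, -0.001, -0.001]
contact_force: [-6.4, -1.6, -4.4]
opening: 0.445
```

```bash
python3 st.py;  python3 - <<'E'
from plant import read_camera,get_state
from h import *
c=read_camera("top");np.savez("top2.npz",**c)
cv2.imwrite("pics/t5.png",cv2.resize(c["pixels"][140:290,200:400,::-1],None,fx=4,fy=4,interpolation=cv2.INTER_CUBIC)[:600])
c=read_camera("side");np.savez("side2.npz",**c)
cv2.imwrite("pics/s9.png",cv2.resize(c["pixels"][230:290,330:400,::-1],None,fx=9,fy=9,interpolation=cv2.INTER_CUBIC))
E
```

```text
t 11.23 tcp [ 0.5271  0.101  -0.0308] ang -0.5585 rel -0.4888 open 0.445
F bar [-4.54 -4.75] fz -4.36 M [-0.131  0.893  0.859]
corner mid - tcp in bar frame (mm) [-2.49 25.62]
```

View pics/t5.png

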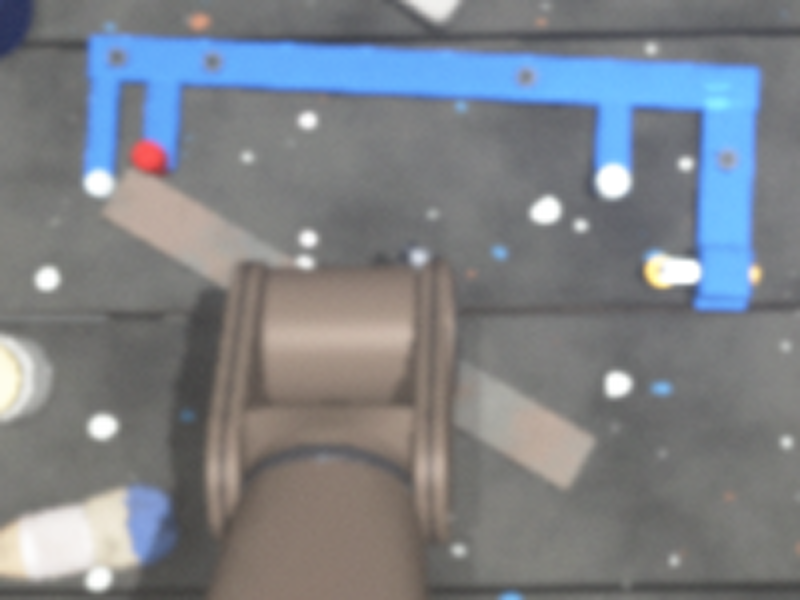

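View pics/s9.png

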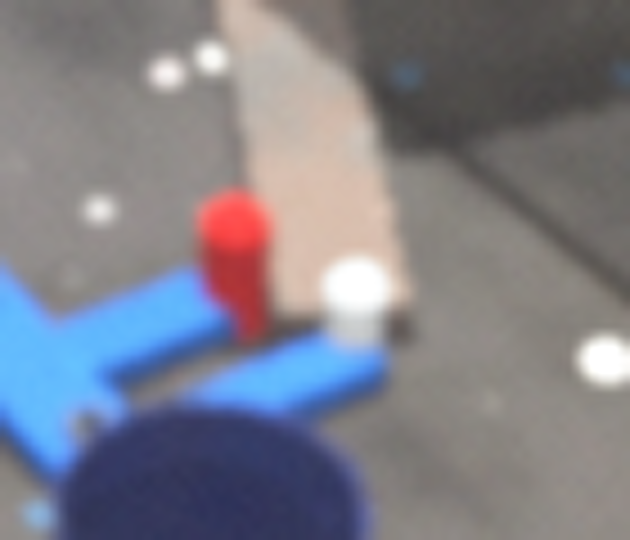

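step_arm:
  targets:
    - [[0.3, 0.01, 0.02, 0, 0.04], [0.3, 0.01, 0.02, 0, 0.04], [0.3, 0, 0, 0, 0], [0.3, 0, 0, 0, 0]]
  squeeze: 110

```text
time: 11.67
eef_pos: [0.5274, 0.1007, -0.0306]
tcp_rot: [0.875, 0.484, -0.003, -0.001]
contact_force: [-11.6, -0.3, 1.4]
opening: 0.429
```

```bash
python3 st.py
```

```text
t 11.67 tcp [ 0.5274  0.1007 -0.0306] ang -0.5614 rel -0.4917 open 0.429
F bar [-9.67 -6.42] fz 1.39 M [-0.118  1.604  1.444]
corner mid - tcp in bar frame (mm) [-3.41 25.67]
```

step_arm:
  targets:
    - [[0.3, 0.015, 0, 0, 0], [0.3, 0, 0, 0, 0], [0.3, 0, 0, 0, 0], [0.3, 0, 0, 0, 0], [0.3, 0, 0, 0, 0], [0.3, 0, 0, 0, 0], [0.3, 0, 0, 0, 0], [0.3, 0, 0, 0, 0]]

```text
time: 12.33
eef_pos: [0.5273, 0.1007, -0.0306]
tcp_rot: [0.875, 0.484, -0.004, -0.001]
contact_force: [-11.3, -2.1, 2.7]
opening: 0.425
```

```bash
python3 st.py
```

```text
t 12.33 tcp [ 0.5273  0.1007 -0.0306] ang -0.5611 rel -0.4914 open 0.425
F bar [-8.46 -7.84] fz 2.75 M [-0.501  1.711  1.397]
corner mid - tcp in bar frame (mm) [-3.34 25.7 ]
```

step_arm:
  targets:
    - [[0.3, 0.015, 0.02, 0, 0.03], [0.3, 0.01, 0.02, 0, 0], [0.3, 0, 0, 0, 0], [0.3, 0, 0, 0, 0], [0.3, 0, 0, 0, 0], [0.3, 0, 0, 0, 0], [0.3, 0, 0, 0, 0], [0.3, 0, 0, 0, 0], [0.3, 0, 0, 0, 0]]

```text
time: 13.08
eef_pos: [0.5273, 0.1007, -0.0305]
tcp_rot: [0.876, 0.483, -0.006, -0.002]
contact_force: [-17.1, -4.2, 8.2]
opening: 0.431
```

```bash
python3 st.py
```

```text
t 13.08 tcp [ 0.5273  0.1007 -0.0305] ang -0.5624 rel -0.4927 open 0.431
F bar [-12.24 -12.67] fz 8.17 M [-0.554  2.572  1.519]
corner mid - tcp in bar frame (mm) [-3.54 25.78]
```

```bash
cat > tab.py <<'E'
from geo import *
g=np.array([.0022,-.0256])
def tab(th0,n,dth):
    p=lambda th: mid_world(th)+rot(JA+th)@g
    for i in range(n):
        a=th0+i*dth; d=rot(JA+a).T@(p(a+dth)-p(a))
        # tool x = bar y, tool y = bar x
        print(round(a+dth,4),"row:",(d[1]/.04).round(3),(d[0]/.04).round(3),0,round(-dth/np.radians(5),3),"target",p(a+dth).round(4))
E
python3 -c "
from tab import *
tab(-.49,14,.035)"
```

```text
-0.455 row: 0.007 0.169 0 -0.401 target [0.5325 0.0979]
-0.42 row: 0.006 0.168 0 -0.401 target [0.5384 0.0948]
-0.385 row: 0.005 0.167 0 -0.401 target [0.5444 0.0918]
-0.35 row: 0.004 0.166 0 -0.401 target [0.5505 0.0891]
-0.315 row: 0.004 0.165 0 -0.401 target [0.5566 0.0865]
-0.28 row: 0.003 0.164 0 -0.401 target [0.5627 0.0841]
-0.245 row: 0.002 0.163 0 -0.401 target [0.5689 0.082 ]
-0.21 row: 0.001 0.163 0 -0.401 target [0.5751 0.08  ]
-0.175 row: 0.0 0.162 0 -0.401 target [0.5813 0.0783]
-0.14 row: -0.001 0.161 0 -0.401 target [0.5875 0.0767]
-0.105 row: -0.001 0.16 0 -0.401 target [0.5938 0.0753]
-0.07 row: -0.002 0.16 0 -0.401 target [0.6    0.0741]
-0.035 row: -0.003 0.159 0 -0.401 target [0.6063 0.073 ]
0.0 row: -0.004 0.158 0 -0.401 target [0.6126 0.0722]
```

step_arm:
  targets:
    - [[0.3, -0.02, -0.02, 0, -0.05], [0.3, -0.01, 0, 0, 0], [0.3, 0, 0, 0, 0], [0.3, 0, 0, 0, 0]]

```text
time: 13.42
eef_pos: [0.5273, 0.1008, -0.0306]
tcp_rot: [0.875, 0.484, -0.004, -0.002]
contact_force: [-12.7, -1.6, 3.7]
opening: 0.428
```

```bash
python3 st.py
```

```text
t 13.42 tcp [ 0.5273  0.1008 -0.0306] ang -0.5601 rel -0.4904 open 0.428
F bar [-9.88 -8.12] fz 3.69 M [-0.186  1.973  1.312]
corner mid - tcp in bar frame (mm) [-3.13 25.69]
```

step_arm:
  targets:
    - [[0.3, 0, 0.06, 0, -0.2], [0.3, 0, 0.08, 0, -0.2], [0.3, 0.003, 0.08, 0, -0.2], [0.3, 0.003, 0.08, 0, -0.2], [0.3, 0, 0, 0, 0]]

```text
time: 13.83
eef_pos: [0.5393, 0.0942, -0.0306]
tcp_rot: [0.858, 0.514, -0.003, -0.001]
contact_force: [-9.3, -1.6, 0.1]
opening: 0.43
```

```bash
python3 st.py
```

```text
t 13.83 tcp [ 0.5393  0.0942 -0.0306] ang -0.4902 rel -0.4205 open 0.43
F bar [-7.46 -5.75] fz 0.05 M [-0.359  1.401  1.383]
corner mid - tcp in bar frame (mm) [-3.3  25.69]
```

step_arm:
  targets:
    - [[0.3, 0.003, 0.075, 0, -0.2], [0.3, 0.003, 0.08, 0, -0.2], [0.3, 0.003, 0.083, 0, -0.2], [0.3, 0.003, 0.083, 0, -0.2], [0.3, 0.002, 0.083, 0, -0.2], [0.3, 0, 0, 0, 0]]

```text
time: 14.33
eef_pos: [0.5544, 0.0873, -0.0306]
tcp_rot: [0.834, 0.551, -0.003, -0.001]
contact_force: [-8.5, -3.4, -0.6]
opening: 0.432
```

```bash
python3 st.py
```

```text
t 14.33 tcp [ 0.5544  0.0873 -0.0306] ang -0.403 rel -0.3333 open 0.432
F bar [-6.46 -6.47] fz -0.63 M [-0.49   1.331  1.409]
corner mid - tcp in bar frame (mm) [-3.35 25.72]
```

step_arm:
  targets:
    - [[0.3, 0.002, 0.08, 0, -0.2], [0.3, 0.001, 0.081, 0, -0.2], [0.3, 0.001, 0.081, 0, -0.2], [0.3, 0.001, 0.081, 0, -0.2], [0.3, 0.001, 0.081, 0, -0.2], [0.3, 0, 0, 0, 0]]

```text
time: 14.83
eef_pos: [0.5697, 0.0816, -0.0306]
tcp_rot: [0.809, 0.587, -0.002, -0.001]
contact_force: [-7.7, -3.8, -1.5]
opening: 0.432
```

```bash
python3 st.py;  python3 - <<'E'
from plant import read_camera,get_state
from h import *
c=read_camera("top");np.savez("top3.npz",**c)
cv2.imwrite("pics/t6.png",cv2.resize(c["pixels"][140:290,200:400,::-1],None,fx=4,fy=4,interpolation=cv2.INTER_CUBIC)[:600])
c=read_camera("side")
cv2.imwrite("pics/s10.png",cv2.resize(c["pixels"][230:290,330:400,::-1],None,fx=9,fy=9,interpolation=cv2.INTER_CUBIC))
E
```

```text
t 14.83 tcp [ 0.5697  0.0816 -0.0306] ang -0.3157 rel -0.246 open 0.432
F bar [-6.12 -5.98] fz -1.54 M [-0.461  1.314  1.406]
corner mid - tcp in bar frame (mm) [-3.35 25.7 ]
```

View pics/t6.png

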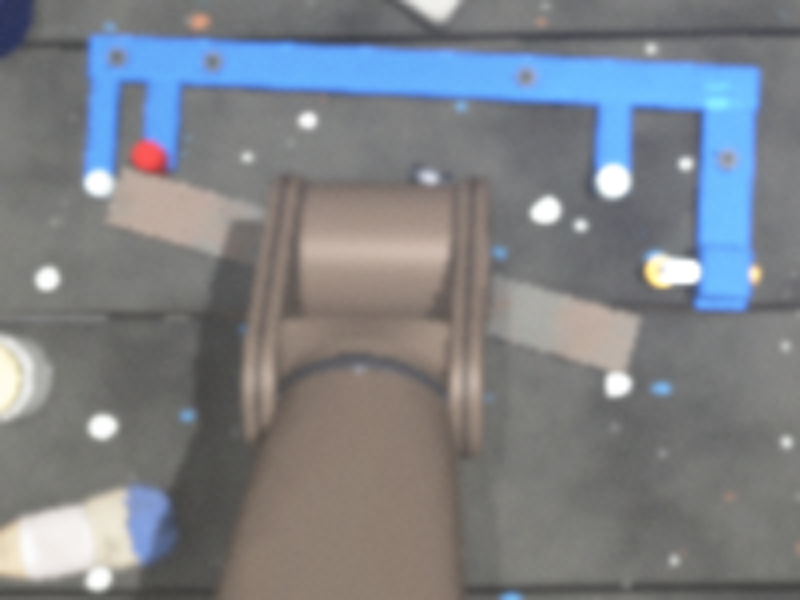

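View pics/s10.png

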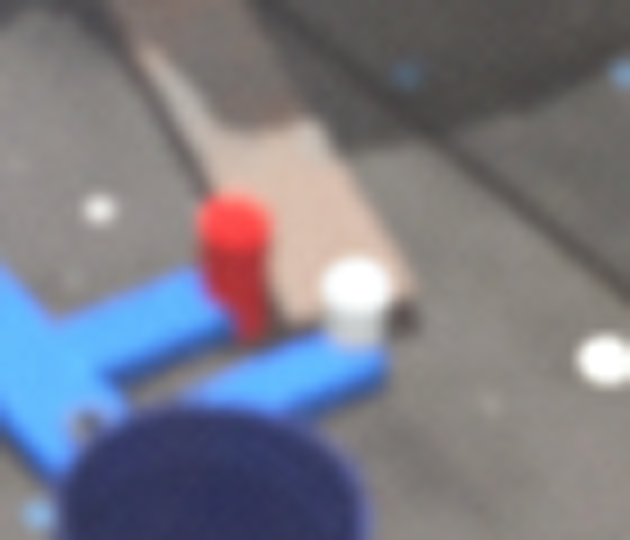

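step_arm:
  targets:
    - [[0.3, 0.001, 0.081, 0, -0.2], [0.3, 0.001, 0.081, 0, -0.2], [0.3, 0.001, 0.081, 0, -0.2], [0.3, 0.001, 0.081, 0, -0.2], [0.3, 0, 0, 0, 0]]

```text
time: 15.35
eef_pos: [0.5823, 0.0778, -0.0306]
tcp_rot: [0.788, 0.615, -0.002, -0.001]
contact_force: [-8.1, -4.0, -2.4]
opening: 0.428
```

```bash
python3 st.py
```

```text
t 15.35 tcp [ 0.5823  0.0778 -0.0306] ang -0.2457 rel -0.176 open 0.428
F bar [-6.86 -5.83] fz -2.36 M [-0.503  1.197  1.443]
corner mid - tcp in bar frame (mm) [-3.44 25.75]
```

step_arm:
  targets:
    - [[0.3, 0, 0.081, 0, -0.2], [0.3, 0, 0.081, 0, -0.2], [0.3, 0, 0, 0, 0]]

```text
time: 15.6
eef_pos: [0.5879, 0.0765, -0.0306]
tcp_rot: [0.778, 0.628, -0.003, -0.001]
contact_force: [-9.2, -3.7, 0.2]
opening: 0.431
```

```bash
python3 st.py
```

```text
t 15.6 tcp [ 0.5879  0.0765 -0.0306] ang -0.2124 rel -0.1427 open 0.431
F bar [-8.24 -5.51] fz 0.2 M [-0.445  1.504  1.242]
corner mid - tcp in bar frame (mm) [-3.11 25.7 ]
```

step_arm:
  targets:
    - [[0.3, 0, 0.081, 0, -0.2], [0.3, 0, 0.04, 0, -0.1], [0.3, 0, 0, 0, 0]]

```text
time: 15.85
eef_pos: [0.5929, 0.0754, -0.0305]
tcp_rot: [0.769, 0.639, -0.003, -0.001]
contact_force: [-8.2, -1.7, -0.8]
opening: 0.434
```

```bash
python3 st.py
```

```text
t 15.85 tcp [ 0.5929  0.0754 -0.0305] ang -0.1853 rel -0.1156 open 0.434
F bar [-7.8  -3.18] fz -0.76 M [-0.482  1.415  1.308]
corner mid - tcp in bar frame (mm) [-3.24 25.71]
```

step_arm:
  targets:
    - [[0.3, 0, 0.04, 0, -0.1], [0.3, 0, 0.04, 0, -0.1], [0.3, 0, 0, 0, 0]]

```text
time: 16.1
eef_pos: [0.5959, 0.0748, -0.0306]
tcp_rot: [0.764, 0.645, -0.003, -0.001]
contact_force: [-8.7, -3.3, 0.6]
opening: 0.436
```

```bash
python3 st.py
```

```text
t 16.1 tcp [ 0.5959  0.0748 -0.0306] ang -0.168 rel -0.0983 open 0.436
F bar [-8.04 -4.67] fz 0.57 M [-0.5    1.415  1.22 ]
corner mid - tcp in bar frame (mm) [-3.19 25.69]
```

step_arm:
  targets:
    - [[0.3, 0, 0.04, 0, -0.1], [0.3, 0, 0.04, 0, -0.1], [0.3, 0, 0.04, 0, -0.1], [0.3, 0, 0, 0, 0]]

```text
time: 16.43
eef_pos: [0.6005, 0.0739, -0.0306]
tcp_rot: [0.755, 0.655, -0.003, -0.001]
contact_force: [-9.8, -2.7, 0.1]
opening: 0.43
```

```bash
python3 st.py
```

```text
t 16.43 tcp [ 0.6005  0.0739 -0.0306] ang -0.142 rel -0.0723 open 0.43
F bar [-9.31 -4.04] fz 0.13 M [-0.531  1.52   1.273]
corner mid - tcp in bar frame (mm) [-3.1  25.73]
```

step_arm:
  targets:
    - [[0.3, 0, 0.04, 0, -0.1], [0.3, 0, 0.04, 0, -0.1], [0.3, 0, 0, 0, 0]]

```text
time: 16.68
eef_pos: [0.6036, 0.0734, -0.0305]
tcp_rot: [0.75, 0.662, -0.003, -0.001]
contact_force: [-10.3, -4.0, 0.9]
opening: 0.429
```

```bash
python3 st.py;  python3 - <<'E'
from plant import read_camera,get_state
from h import *
c=read_camera("top");np.savez("top4.npz",**c)
cv2.imwrite("pics/t7.png",cv2.resize(c["pixels"][140:290,200:400,::-1],None,fx=4,fy=4,interpolation=cv2.INTER_CUBIC)[:600])
c=read_camera("side")
cv2.imwrite("pics/s11.png",cv2.resize(c["pixels"][170:290,280:400,::-1],None,fx=5,fy=5,interpolation=cv2.INTER_CUBIC))
E
```

```text
t 16.68 tcp [ 0.6036  0.0734 -0.0305] ang -0.1247 rel -0.055 open 0.429
F bar [-9.74 -5.3 ] fz 0.88 M [-0.535  1.533  1.203]
corner mid - tcp in bar frame (mm) [-3.09 25.72]
```

View pics/t7.png

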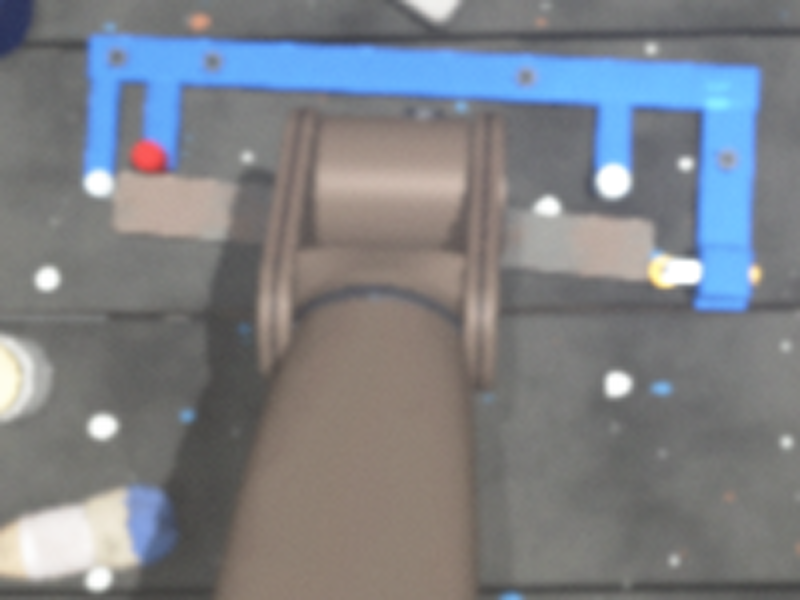

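View pics/s11.png

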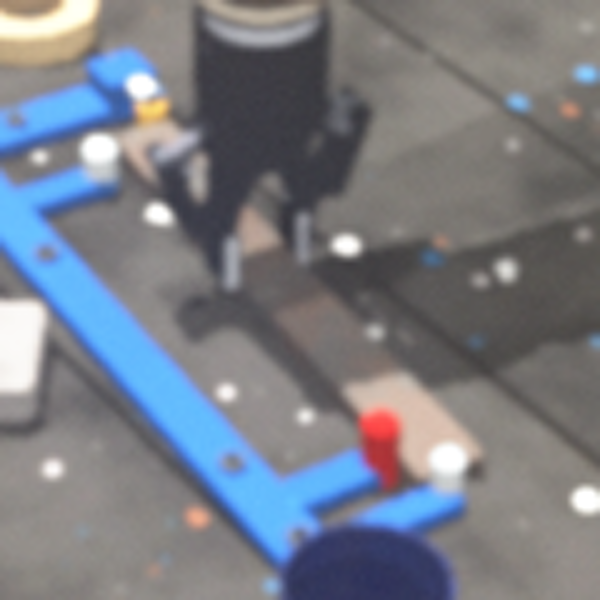

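step_arm:
  targets:
    - [[0.3, 0, 0.04, 0, -0.1], [0.3, 0, 0.04, 0, -0.1], [0.3, 0, 0.04, 0, -0.1], [0.3, 0, 0, 0, 0]]

```text
time: 17.12
eef_pos: [0.6091, 0.0725, -0.0305]
tcp_rot: [0.741, 0.672, -0.002, -0.0]
contact_force: [-6.5, -4.4, -2.9]
opening: 0.429
```

```bash
python3 st.py
```

```text
t 17.12 tcp [ 0.6091  0.0725 -0.0305] ang -0.0974 rel -0.0277 open 0.429
F bar [-6.09 -4.97] fz -2.92 M [-0.672  1.16   1.53 ]
corner mid - tcp in bar frame (mm) [-3.69 25.81]
```

step_arm:
  targets:
    - [[0.3, 0, 0.04, 0, -0.1], [0.3, 0, 0.02, 0, -0.05], [0.3, 0, 0, 0, 0]]

```text
time: 17.37
eef_pos: [0.611, 0.0722, -0.0305]
tcp_rot: [0.736, 0.677, -0.003, -0.001]
contact_force: [-9.3, -3.8, -0.2]
opening: 0.429
```

```bash
python3 st.py
```

```text
t 17.37 tcp [ 0.611   0.0722 -0.0305] ang -0.0845 rel -0.0148 open 0.429
F bar [-8.91 -4.54] fz -0.24 M [-0.756  1.441  1.368]
corner mid - tcp in bar frame (mm) [-3.3  25.81]
```

step_arm:
  targets:
    - [[0.3, 0, 0.015, 0, -0.05], [0.3, 0, 0.015, 0, -0.05], [0.3, 0, 0, 0, 0], [0.3, 0, 0, 0, 0]]

```text
time: 17.7
eef_pos: [0.611, 0.0723, -0.0305]
tcp_rot: [0.735, 0.679, -0.004, -0.002]
contact_force: [-12.0, -5.0, 2.8]
opening: 0.424
```

```bash
python3 st.py
```

```text
t 17.7 tcp [ 0.611   0.0723 -0.0305] ang -0.0791 rel -0.0094 open 0.424
F bar [-11.52  -5.94] fz 2.84 M [-0.743  1.894  0.737]
corner mid - tcp in bar frame (mm) [-2.25 25.76]
```

step_arm:
  targets:
    - [[0.3, 0, 0.01, 0, -0.05], [0.3, 0, 0.01, 0, -0.05], [0.3, 0, 0, 0, 0], [0.3, 0, 0, 0, 0]]

```text
time: 18.03
eef_pos: [0.6109, 0.0723, -0.0305]
tcp_rot: [0.733, 0.681, -0.004, -0.003]
contact_force: [-15.0, -5.0, 5.0]
opening: 0.43
```

```bash
python3 st.py
```

```text
t 18.03 tcp [ 0.6109  0.0723 -0.0305] ang -0.0738 rel -0.0041 open 0.43
F bar [-14.55  -6.08] fz 5.05 M [-0.87   2.255  0.199]
corner mid - tcp in bar frame (mm) [-1.25 25.67]
```

step_arm:
  targets:
    - [[0.3, -0.015, -0.03, 0, -0.03], [0.3, -0.01, -0.02, 0, 0], [0.3, 0, 0, 0, 0], [0.3, 0, 0, 0, 0]]
  squeeze: 60

```text
time: 18.37
eef_pos: [0.611, 0.0723, -0.0305]
tcp_rot: [0.732, 0.681, -0.001, -0.002]
contact_force: [-9.0, -2.2, -0.3]
opening: 0.43
```

```bash
python3 st.py;  python3 - <<'E'
from plant import read_camera,get_state
from h import *
c=read_camera("top");np.savez("top5.npz",**c)
cv2.imwrite("pics/t8.png",cv2.resize(c["pixels"][140:290,200:400,::-1],None,fx=4,fy=4,interpolation=cv2.INTER_CUBIC)[:600])
c=read_camera("side")
cv2.imwrite("pics/s12.png",cv2.resize(c["pixels"][170:290,270:400,::-1],None,fx=5,fy=5,interpolation=cv2.INTER_CUBIC))
E
```

```text
t 18.37 tcp [ 0.611   0.0723 -0.0305] ang -0.073 rel -0.0033 open 0.43
F bar [-8.77 -2.87] fz -0.29 M [-0.378  1.364  0.015]
corner mid - tcp in bar frame (mm) [-1.23 25.63]
```

View pics/t8.png

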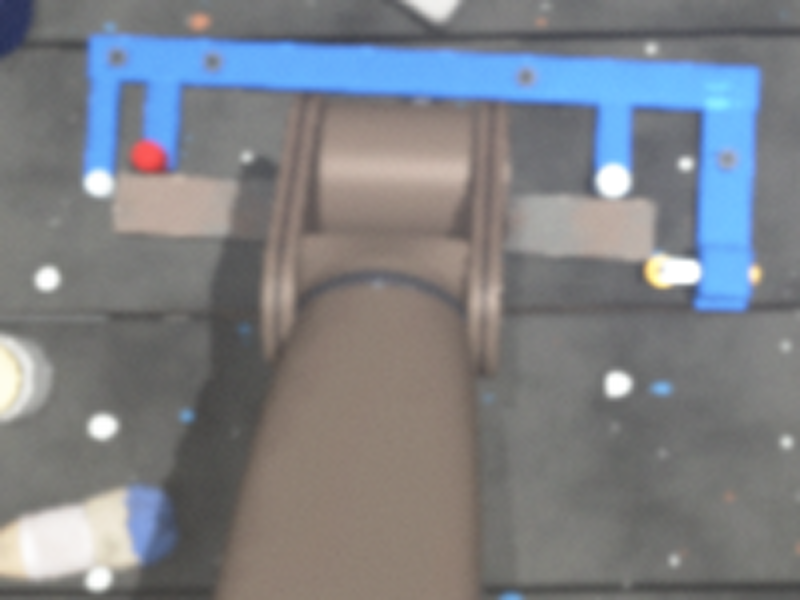

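View pics/s12.png

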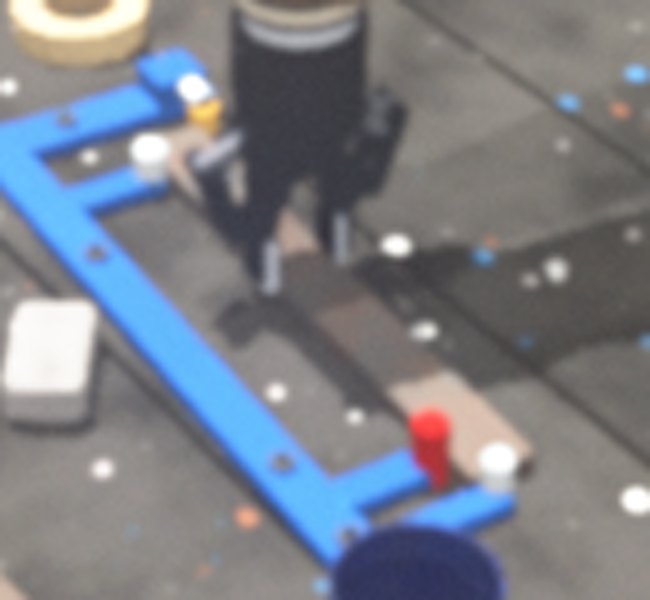

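step_arm:
  targets:
    - [[0.3, -0.01, -0.03, 0, 0], [0.3, 0, -0.02, 0, 0], [0.3, 0, 0, 0, 0], [0.3, 0, 0, 0, 0]]

```text
time: 18.8
eef_pos: [0.6111, 0.0723, -0.0305]
tcp_rot: [0.732, 0.681, 0.001, -0.0]
contact_force: [-2.7, -1.1, -6.7]
opening: 0.428
```

```bash
python3 st.py
```

```text
t 18.8 tcp [ 0.6111  0.0723 -0.0305] ang -0.0722 rel -0.0025 open 0.428
F bar [-2.61 -1.29] fz -6.69 M [-0.002  0.486 -0.055]
corner mid - tcp in bar frame (mm) [-1.16 25.66]
```

step_arm:
  targets:
    - [[0.3, 0, 0, 0.02, 0], [0.3, 0, 0, 0, 0], [0.45, 0, 0, 0, 0], [0.5, 0, 0, 0, 0], [0.6, 0, 0, 0, 0], [0.7, 0, 0, 0, 0], [0.75, 0, 0, 0, 0], [0.75, 0, 0, 0, 0]]

```text
time: 19.47
eef_pos: [0.6123, 0.0719, -0.0301]
tcp_rot: [0.732, 0.682, 0.001, 0.001]
contact_force: [-0.2, 0.2, 0.5]
opening: 0.751
```

```bash
python3 st.py
```

```text
t 19.47 tcp [ 0.6123  0.0719 -0.0301] ang -0.0706 rel -0.0009 open 0.751
F bar [-0.19  0.22] fz 0.53 M [-0.008 -0.008  0.026]
corner mid - tcp in bar frame (mm) [-2.09 25.97]
```

step_arm:
  targets:
    - [[0.75, 0, 0, -0.2, 0], [0.75, 0, 0, -0.4, 0], [0.75, 0, 0, -0.7, 0], [0.75, 0, 0, -0.8, 0], [0.75, 0, 0, -0.8, 0], [0.75, 0, 0, -0.8, 0], [0.75, 0, -0.8, -0.5, 0], [0.75, 0, -0.8, 0, 0], [0.75, 0, 0, 0, 0]]

```text
time: 20.22
eef_pos: [0.5426, 0.0773, 0.1376]
tcp_rot: [0.731, 0.682, -0.001, -0.001]
contact_force: [-0.5, -0.5, -1.5]
opening: 0.747
```

```bash
python3 st.py;  python3 - <<'E'
from plant import read_camera,get_state
from h import *
c=read_camera("top");np.savez("top6.npz",**c)
cv2.imwrite("pics/t9.png",cv2.resize(c["pixels"][140:290,200:400,::-1],None,fx=4,fy=4,interpolation=cv2.INTER_CUBIC)[:600])
c=read_camera("side");np.savez("side6.npz",**c)
cv2.imwrite("pics/s13.png",cv2.resize(c["pixels"][170:290,270:400,::-1],None,fx=5,fy=5,interpolation=cv2.INTER_CUBIC))
E
```

```text
t 20.22 tcp [0.5426 0.0773 0.1376] ang -0.0696 rel 0.0001 open 0.747
F bar [-0.43 -0.53] fz -1.51 M [-0.023 -0.047  0.016]
corner mid - tcp in bar frame (mm) [67.99 25.37]
```

View pics/t9.png

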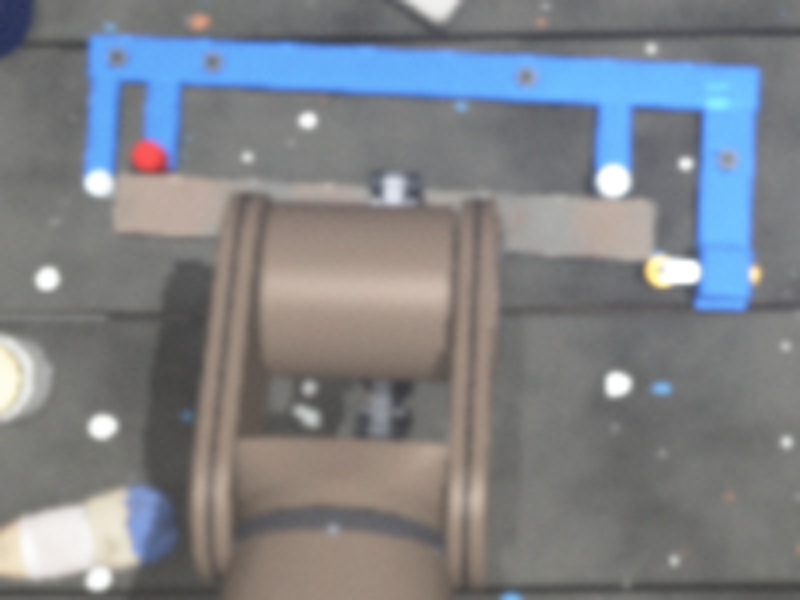

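View pics/s13.png

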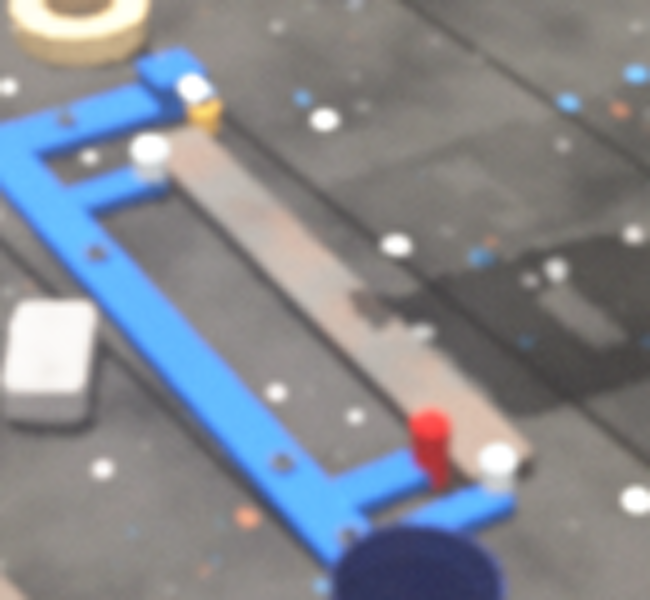

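```bash
python3 - <<'E'
from h import *; from geo import *
c=dict(np.load("top6.npz"))
f=lambda L:[((x+.5)/4-.5+200,(y+.5)/4-.5+140) for x,y in L]
b=px2w(c,f([(118,174),(115,233),(655,201),(652,259)]),.014)[:,:2]
m=b.mean(0);d=b[0]+b[1]-b[2]-b[3];a=np.arctan2(-d[0],d[1]);print("bar in jig",rot(JA).T@(m-JP),"ang",a-JA,np.linalg.norm(d)/2)
r=px2w(c,f([(657,270)]),.023)[0,:2]; print("roller",rot(JA).T@(r-JP))
s=dict(np.load("side6.npz"))
# predicted home outline in side & top, drawn
for n,cc in(("t",c),("s",s)):
    im=cc["pixels"][:,:,::-1].copy(); im=cv2.resize(im,None,fx=4,fy=4,interpolation=cv2.INTER_CUBIC)
    P=np.array([(x,y) for x,y in[(.02,.18),(-.02,.18),(-.02,-.18),(.02,-.18)]])@rot(JA).T+JP
    q=w2px(cc,np.c_[P,np.full(4,.014)]); cv2.polylines(im,[((q+.5)*4-.5).round().astype(int)],True,(0,255,0),1)
    im=im[640:1080,840:1560] if n=="t" else im[680:1160,1080:1600]; cv2.imwrite(f"pics/ov_{n}.png",im)
E
```

```text
bar in jig [-0.00019246  0.00046961] ang 0.003834198806724573 0.3578093535367175
roller [-0.0264324  -0.18125146]
```

View pics/ov_t.png

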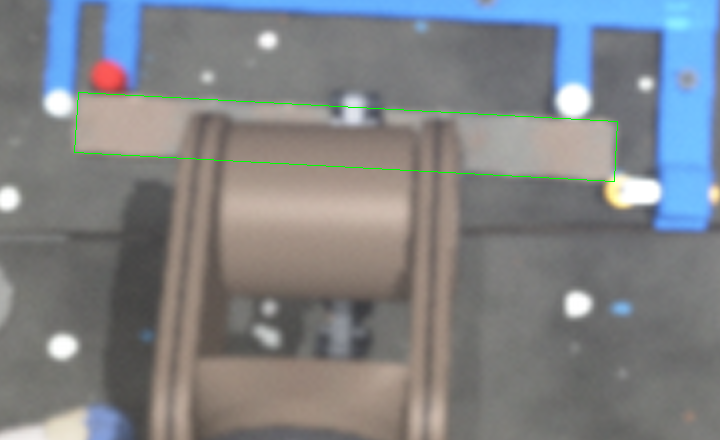

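View pics/ov_s.png

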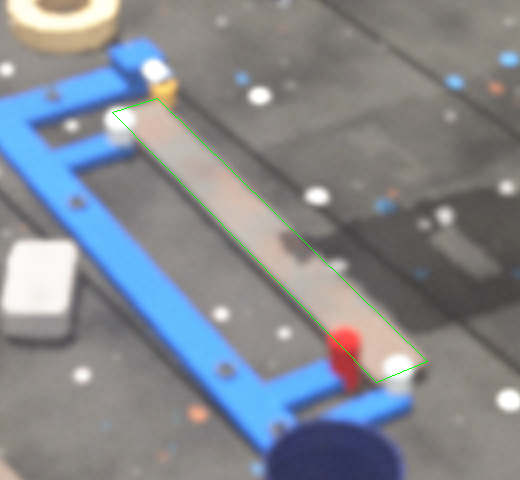

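```bash
python3 - <<'E'
import numpy as np,cv2
for n,box in(("top",(200,216,358,372)),("side",(180,200,300,320))):
    for k in ([0,4,5,6] if n=="top" else [0,6]):
        c=np.load(f"{n}{k}.npz"); p=c["pixels"][box[0]:box[1],box[2]:box[3]].astype(float)
        yl=np.clip(p[:,:,0]*.5+p[:,:,1]*.5-p[:,:,2]-40,0,None) ; v,u=np.mgrid[box[0]:box[1],box[2]:box[3]]
        print(n,k,yl.sum().round(),(u*yl).sum()/yl.sum(),(v*yl).sum()/yl.sum())
E
```

```text
top 0 726.0 362.81486579490706 208.44459738472128
top 4 636.0 363.66876475216367 208.46892210857592
top 5 802.0 362.7819314641745 208.06542056074767
top 6 800.0 362.7807620237352 208.05933791380386
side 0 1763.0 310.52382302892795 192.99461145774248
side 6 1473.0 310.6928038017651 192.540733197556
```

The roller is back at its rest place: 362.78 px now, 362.81 at the start, 363.67 while pushed aside. I'm handing the job in.

```bash
python3 - <<'E'
from plant import sign_off,get_state
print(get_state()["contact_force"]); print(sign_off())
E
```

```text
[ 0.26369621 -0.04528306 -0.07107589]
the job is handed in; nothing more can be done
None
```

The bar is home in the jig with the roller closed behind it, and I let go and handed the job in at about 20 s. `sign_off` gave no verdict.

**What I did**
- I gripped the bar near its middle and slid it askew into the corner between post and pin.
- I pressed it there at 0.49 rad askew, with about 8–12 N both across and along the bar for over 0.5 s each time. These are wrist readings of the total load. The separate post and pin forces were inferred from them, not measured.
- I swung it round in small steps, keeping light pressure into the corner. Tool force stayed below about 18 N in the readings I took, all between moves.
- Once it was home I eased off, set the bar down, opened the fingers and backed away.

**Last checks**
- **Position:** the top camera puts the bar centre 0.2 mm across and 0.5 mm along from home, and 0.004 rad off line. The calculated home outline matches the bar in both camera views.
- **Roller:** it moved outward about 2 mm in the image during the swing. It is now back within 0.1 px of where it started along the plunger.
- **Tool:** contact force is about zero.
- **Bystanders:** I never went near them and the ones in view look unmoved, but I did not measure them.

**What disagreed**
- The real fingertips were about 35 mm higher than the reported tool tip, so my first try at closing shut above the bar without touching it. I corrected this from the camera depth and gripped with the reported height at about -0.031 m.
- Contact with the post came about 2 mm later than the camera estimate, so I went by force there.

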